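Fetch a sherd basket from the drying chamber with the hook rod

ROBOT

A 6-joint arm with a two-finger parallel gripper is mounted at the origin on the work surface; the furniture and walls round the work are solid. World frame = base frame: x ahead of the robot, y to its left, z up, the work surface at z = 0. Lengths are in m, angles in rad, forces in N, time in s.
With the tool pointing down it reaches from about 0.25 to 0.725 m from the base axis. Payload 4 kg.
Tool frame: the origin (TCP) lies midway between the tips of the shut fingers; the grasp point (between the pads) lies 19 mm behind it; z points along the fingers, y is the line along which they close (so a half turn about z gives the same grasp; the last joint's range is limited). The gripper opens to 85 mm and grips with 20 to 120 N. Pads are 22 mm wide; open, the fingers measure 114 mm over their backs; the gripper's body (76 mm by 85 mm) begins 54 mm behind the grasp point. The pads swing forward as they close: fully open they stand 13 mm farther back than shut.
Start: joints at [-1.28, 0.241, 0.005, 1.335, 0, 1.571], TCP at [0.143, -0.479, 0.231] pointing down, gripper open.
Joint ranges: [-2.72, 2.72], [-1.05, 1.87], [-1.09, 1.28], [-1.99, 2.15], [-1.42, 1.44], [-3.14, 3.14]. Speed limits (rad/s): [2.79, 2.79, 3.14, 3.14, 3.14, 3.14].

INTERFACE

Orientations are given as a unit quaternion [x, y, z, w].
In Python, from workcell import bot, camera, job_done gives the robot as it stands.
- The arm moves only by the tool carry_out, never from a script. Its argument "plan" is a list of rows, each an object of numbers: "dx", "dy", "dz": the shift along the tool's x, y, z in mm; "twist": the turn about the tool's z in degrees; "fingers": the closure, from -1 (fully open) to 1 (shut). In form: [{"dx": .., "dy": .., "dz": .., "twist": .., "fingers": ..}, ...]. A call has exactly 5 rows; each row is the pose to reach, as a shift and turn from the pose commanded when the call began, along the tool's axes at that moment; what a row does not reach only later rows make up. A row lasts 1/12 s, in which the tool goes at most 41.7 mm and 7.16 degrees, less where a joint would pass 70% of its speed; a pose out of reach is approached as far as the arm can. A call with a gripper value outside its range is refused whole. The fingers move at their own pace and stop on an object; the grip force is fixed at half the most. Time passes only in rows, so rows that repeat a pose let the fingers close, or fill a call up. It gives the time, the measured TCP pose, the force, the opening and the grip force at its end, in the units of the state.
- bot.get_obs(): the state, without advancing time (a new reading comes with each control period).
- camera(name): name is "side" or "top" or "wrist"; returns a dict with "image" (480x640x3 uint8, red, green, blue), "intrinsics" (3x3 intrinsics, pixels), "eye" and "attitude" of the camera in the world. Camera axes: x right, y down, z forward; pixel columns grow to the right and rows downward; lengths in m; the calibration is good to about 2 mm. A picture is of the moment at which its call begins. There is no depth.
- job_done(): hands the job in; it is judged then, once.
The state is a dict: "clock": time; "joint_pos": joint angles; "joint_vel": joint speeds; "tau": joint torques, N m; "eef_pos": TCP position; "tool_rot": TCP orientation; "ft_force": force on the tool from outside, world axes, zero at the start; "ft_torque": the same for the moment, N m; "grip_width": finger opening in m; "grasp_force": force on a finger pad.
Only numpy, scipy, OpenCV 4.12 (cv2) and the standard library are available. Lean on these libraries where they do the work, as an engineer would, in place of code of your own. Each camera call takes 0.05 s, during which the arm holds its last target. There are 200 camera calls.

TASK

The painted sherd in the blue basket is dry: take the hook rod from its rest, lift the blue basket off its pegs deep in the drying chamber with it, bring it out without touching the basket with the gripper or spilling the sherd, and stand it in the drip tray. Then unhook the rod and lay it back in its rest as you found it. Leave the white basket hanging and the things round about where they are.

Things in the scene. Friction and masses are not known exactly. Their poses are not given: they have to be found in the camera images.
- hook_rod: hook rod 315 mm long, 0.09 kg: orange grip, steel shaft, two-tine hook opening upward. Origin: middle of the section to grip, on the shaft's axis; +x along the shaft to the hook, +z up. Grip: block x -70 to +50, 16 wide (y), 22 high (z). Shaft: 8 dia, along the x axis to x=205; there a 26 wide fork with two 6 thick tines at y=-10, +10. Tips at x=245, 2 above the shaft's axis
- grip_front (a point): front end of the rod's grip, where the shaft leaves it (rod x=50). The hook, in the rod's frame: a 6 mm bar hung in it comes to rest across both tines at x=225, its axis 14 below the shaft's axis. The tines dip from x=205 to a valley (their axis 20 below the shaft's, x=220 to 230) and rise to the tips at x=245
- rod_rest: fixed wooden rest. Origin on the table under the rod's origin, +x as the rod's: the rod lies in it with its origin at (0, 0, 50). Base x -65 to +150, 50 wide, 6 high. Two 10 thick uprights: at x=-55 the grip lies in an open notch 30 wide, cheeks to z=56; at x=130 the shaft lies in a notch 26 wide, cheeks to z=61. Between them only the base stands below the rod
- chamber: fixed drying chamber, clear walls and roof, grey floor and back; 190 deep (x), 202 wide (y), 222 high. Origin: on the table, middle of the footprint. Open front at x=-95, looking to its -x. Two bays centred on y=-49 and +49, each 93 wide, but 90 at the front posts; floor top z=30, roof underside z=215. In each bay a basket hangs with its bail bar's axis at x=41, z=165
- pegs (a point): middle of the chamber between its two bays at the height of the hung bars (chamber x=41, y=0, z=165). In each bay two 6 mm steel pegs, 25 mm either side of the bay's middle, come from the back wall and carry the bar from below in a dip; their front ends (x=24) turn up 9 mm above the bar's axis: raise the bar 15 mm or more before drawing it out
- blue_basket: blue rigid basket 80 long (x), 64 wide (y), walls 28 high, 0.06 kg. Origin: middle of its underside, +z up. Fixed steel bail: top bar 6 dia along y, axis 105 above the origin at x=0; uprights at y=-31.5 and +31.5. Starts hanging in either bay, axes as the chamber's, origin at z=60; swings freely about the bar
- painted_sherd: loose painted sherd, 64x48x8 mm, lying flat in the blue basket. Origin: middle of its underside
- white_basket: the same basket in white, with another sherd in it, hanging in the other bay; leave it alone
- drip_tray: fixed green drip tray 150x150 mm, rim 16 high and 5 wide, floor top at z=5. Origin: middle of its underside
- cotton_buds: bystander: round tub of cotton buds, 77 dia x 80 high. Origin: middle of its underside
- solvent: bystander: corked clear bottle, 54 dia x 122 high. Origin: middle of its underside
- beaker: bystander: glass beaker, 62 dia x 78 high. Origin: middle of its underside
- loose_sherd: bystander: small sherd 58x64x9 mm lying on the table in front of the chamber. Origin: middle of its underside

How it is judged:
On the way, in this order (a step that is already met when the one before it is completed fails the run):
1. the hook rod is lifted off its rest (z of hook_rod in the frame of rod_rest above 0.08 m), for 0.1 s.
2. the blue basket hangs on the hook rod, wholly outside the front of the chamber (x of blue_basket in the frame of chamber below -0.135 m and height (world z) of blue_basket above 0.03 m and contact force between hook_rod and blue_basket above 0.1 N), for 0.1 s.
3. the blue basket stands upright in the drip tray with the sherd in it, and the rod is free of it (x of blue_basket in the frame of drip_tray between -0.04 and 0.04 m and y of blue_basket in the frame of drip_tray between -0.04 and 0.04 m and z of blue_basket in the frame of drip_tray between 0 and 0.012 m and angle between blue_basket's own z axis and vertical below 0.1 rad and x of painted_sherd in the frame of blue_basket between -0.03 and 0.03 m and y of painted_sherd in the frame of blue_basket between -0.025 and 0.025 m and z of painted_sherd in the frame of blue_basket between -0.005 and 0.025 m and contact force between hook_rod and blue_basket below 0.05 N and linear speed of blue_basket below 0.02 m/s), for 0.2 s.
At the end, for the whole second after the job is handed in: Blue basket upright on the tray floor, within 40 mm of its middle along each tray axis, sherd lying in it; hook rod back in its rest (within 25 mm along, 15 mm across, 0.15 rad); all at rest; white basket and bystanders within 20 mm of where they were (x of blue_basket in the frame of drip_tray between -0.04 and 0.04 m and y of blue_basket in the frame of drip_tray between -0.04 and 0.04 m and z of blue_basket in the frame of drip_tray between 0 and 0.012 m and angle between blue_basket's own z axis and vertical below 0.1 rad and x of painted_sherd in the frame of blue_basket between -0.03 and 0.03 m and y of painted_sherd in the frame of blue_basket between -0.025 and 0.025 m and z of painted_sherd in the frame of blue_basket between -0.005 and 0.025 m and x of hook_rod in the frame of rod_rest between -0.025 and 0.025 m and y of hook_rod in the frame of rod_rest between -0.015 and 0.015 m and z of hook_rod in the frame of rod_rest between 0.042 and 0.06 m and angle between the x axis of hook_rod and the x axis of rod_rest, either way round below 0.15 rad and linear speed of each of blue_basket, hook_rod below 0.02 m/s and distance of each of white_basket, cotton_buds, solvent, beaker, loose_sherd from where it was at the start of the episode below 0.02 m); the robot touches nothing.
It fails at once if the gripper or arm touches the blue basket (contact force between any of the fingers, the arm and blue_basket above 0.3 N).
It fails at once if the blue basket tips over 0.8 rad (angle between blue_basket's own z axis and vertical above 0.8 rad).
It fails at once if the white basket is unhooked (distance of white_basket from where it was at the start of the episode above 0.03 m).
It fails at once if a bystander is pushed away or knocked over (distance of any of cotton_buds, solvent, beaker, loose_sherd from where it was at the start of the episode above 0.03 m or angle between any of cotton_buds, solvent, beaker, loose_sherd's own z axis and vertical above 0.5 rad).
It also fails if it takes over 64 s, if anything falls off the work surface, if the arm or the gripper's body presses on something with over 40 N, if the wrist force passes 120 N, or if a joint passes its speed limit or range.

## Working session

There is one attempt and no reset: what is moved stays moved. The work goes in short steps, Python scripts to look and compute and a tool call to move; the robot and the scene stay as the last step left them, time stands still between calls to the robot, and variables do not carry over. Pictures are saved under pics/ and viewed, at most 10 in all, crops included, and the job is handed in when it is done.

Besides the shell and the picture viewer there is one more tool, called after ">>>" by a JSON object that holds its "op" and its "data". carry_out: Moves the arm, as the interface text tells. Its arguments: {"type":"object","properties":{"plan":{"type":"array","items":{"type":"object","properties":{"dx":{"type":"number"},"dy":{"type":"number"},"dz":{"type":"number"},"twist":{"type":"number"},"fingers":{"type":"number"}}}}},"required":["plan"]}

```bash
mkdir -p pics; ls; python3 - <<'E'
from workcell import bot,camera
import cv2,json,pickle
o=bot.get_obs();print(o)
for n in("side","top","wrist"):
    c=camera(n);pickle.dump(c,open(f"{n}0.pkl","wb"));cv2.imwrite(f"pics/{n}0.png",c["image"][:,:,::-1]);print(n,c["intrinsics"],c["eye"],c["attitude"])
E
```

```text
pics
{'clock': 0.0, 'joint_pos': array([-1.27996318e+00,  2.41427130e-01,  3.71152219e-03,  1.33521234e+00,
        2.46332842e-06,  1.57079956e+00]), 'joint_vel': array([-1.61423770e-03,  2.07050172e-04, -1.98627251e-05,  8.20388489e-04,
        3.60335758e-04,  1.20625966e-04]), 'tau': array([ 7.76597626e-04, -3.72321010e+01,  2.52405614e+01,  1.69669435e-02,
       -7.29334374e-06, -2.90265284e-06]), 'eef_pos': array([ 0.14319135, -0.47838567,  0.23040106]), 'tool_rot': array([ 9.89445301e-01,  1.44902934e-01, -1.53223835e-04, -1.05473928e-03]), 'ft_force': array([-0.32620424, -0.11869478, -0.12658245]), 'ft_torque': array([-0.01638432,  0.01536283,  0.02244149]), 'grasp_force': 0.0, 'grip_width': 0.08547407054371997}
side [[544.85086301   0.         319.06934064]
 [  0.         544.85086301 239.49041201]
 [  0.           0.           1.        ]] [0.51745187 1.01984305 0.86054468] [ 0.01327418  0.88599541 -0.46348802  0.00384436]
top [[455.21253961   0.         311.52195686]
 [  0.         455.21253961 244.30387598]
 [  0.           0.           1.        ]] [-0.17438628  0.24972963  1.07194363] [-0.52533257  0.78920142 -0.26473486  0.17635835]
wrist [[335.76231785   0.         319.09868966]
 [  0.         335.76231785 242.69377373]
 [  0.           0.           1.        ]] [ 0.22258195 -0.45499709  0.37334312] [ 0.79144433 -0.58901326 -0.09812486  0.13057859]
```

View pics/side0.png

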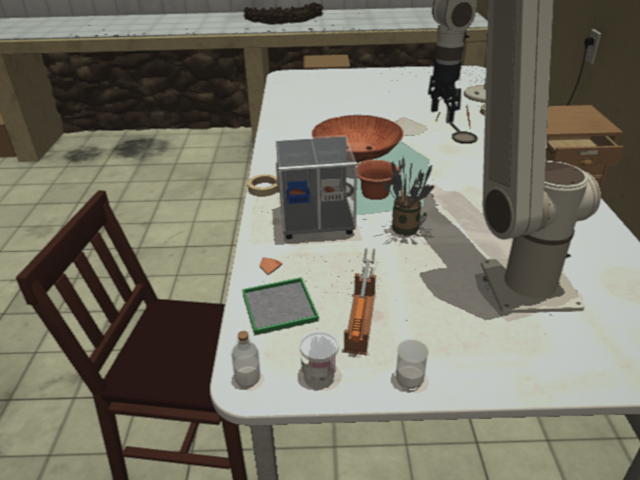

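View pics/top0.png

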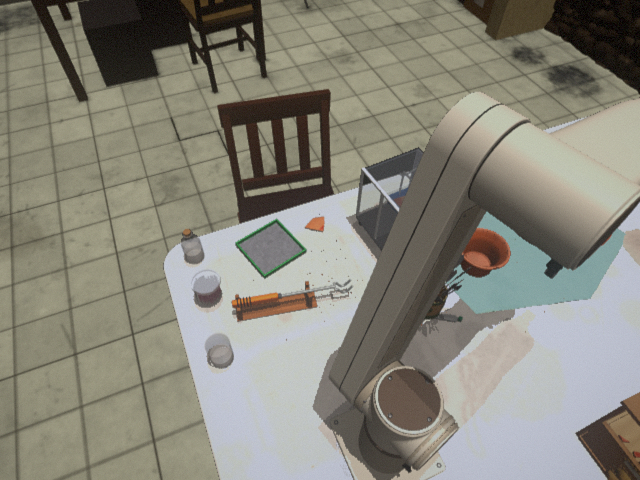

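```bash
cat > h.py <<'E'
import numpy as np,cv2,pickle
from scipy.spatial.transform import Rotation as R
def load(n): return pickle.load(open(n+".pkl","rb"))
def proj(c,P):
    r=R.from_quat(c["attitude"]).as_matrix()
    q=(np.atleast_2d(P)-c["eye"])@r; q=q@np.array(c["intrinsics"]).T
    return q[:,:2]/q[:,2:]
def ray(c,uv):
    d=np.linalg.solve(np.array(c["intrinsics"]),np.array([uv[0],uv[1],1.]))
    return np.array(c["eye"]),R.from_quat(c["attitude"]).apply(d)
def onz(c,uv,z):
    e,d=ray(c,uv); return e+d*(z-e[2])/d[2]
def tri(*cu):
    A=np.zeros((3,3));b=np.zeros(3)
    for c,uv in cu:
        e,d=ray(c,uv);d=d/np.linalg.norm(d);M=np.eye(3)-np.outer(d,d);A+=M;b+=M@e
    p=np.linalg.solve(A,b)
    return p,[np.linalg.norm(np.cross(p-ray(c,uv)[0],ray(c,uv)[1]/np.linalg.norm(ray(c,uv)[1]))) for c,uv in cu]
E
python3 - <<'E'
from h import *
s=load("side0")["image"][:,:,::-1];t=load("top0")["image"][:,:,::-1]
a=cv2.resize(s[130:360,230:430],(520,598),interpolation=cv2.INTER_CUBIC)
b=cv2.resize(t[180:330,225:365],(280,300),interpolation=cv2.INTER_CUBIC)
w=cv2.resize(load("wrist0")["image"][:,:,::-1],(280,210))
o=np.zeros((598,800,3),np.uint8);o[:,:520]=a;o[:300,520:]=b;o[300:510,520:]=w
cv2.imwrite("pics/comp.png",o)
E
```

```text
(no output)
```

View pics/comp.png

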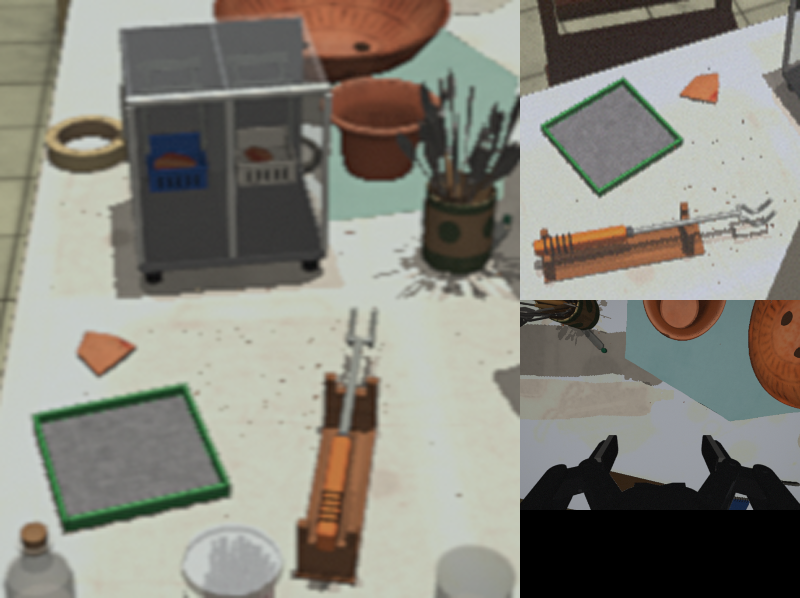

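```bash
cat > m1.py <<'E'
from h import *
from scipy.optimize import least_squares
s=load("side0");t=load("top0")
S=lambda x,y:(230+x/2.6-.3,130+y/2.6-.3)
T=lambda x,y:(225+(x-520)/2-.25,180+y/2-.25)
def fit(obs,x0):
    def P(p,q): c,n=np.cos(p[2]),np.sin(p[2]); return [p[0]+c*q[0]-n*q[1],p[1]+n*q[0]+c*q[1],q[2]]
    f=lambda p:np.concatenate([proj(c,P(p,q))[0]-uv for c,uv,q in obs])
    r=least_squares(f,x0,loss="soft_l1"); return r.x,f(r.x).reshape(-1,2).round(1).tolist()
print("chamber",fit([(s,S(127,97),(-.095,.101,.222)),(s,S(331,87),(-.095,-.101,.222)),(s,S(121,30),(.095,.101,.222)),(s,S(304,17),(.095,-.101,.222)),(s,S(138,270),(-.095,.101,.024)),(s,S(328,258),(-.095,-.101,.024))],[.5,.2,-1.57]))
sq=[(-.075,.075,.016),(.075,.075,.016),(.075,-.075,.016),(-.075,-.075,.016)]
for yaw in(-1.57,):
  print("tray",fit([(s,S(*a),q) for a,q in zip([(34,415),(186,386),(229,490),(67,527)],[sq[1],sq[2],sq[3],sq[0]])]+[(t,T(*a),q) for a,q in zip([(542,128),(623,80),(682,141),(600,194)],[sq[0],sq[1],sq[2],sq[3]])],[.5,.5,yaw]))
  print([onz(s,S(*a),.016).round(3) for a in [(34,415),(186,386),(229,490),(67,527)]],[onz(t,T(*a),.016).round(3) for a in [(542,128),(623,80),(682,141),(600,194)]])
print("gripfront",tri((s,S(343,437)),(t,T(629,231))))
print("fork",tri((s,S(357,348)),(t,T(738,215))))
print("tips",tri((s,S(350,312)),(t,T(768,206))),tri((s,S(374,312)),(t,T(772,221))))
print("loose",onz(s,S(105,352),.005),onz(t,T(700,89),.005))
for n,a in dict(bottle=(40,590),).items(): print(n,onz(s,S(*a),0))
print("buds,beaker,bottle base",[onz(s,a,0).round(3) for a in((318,380),(411,385),(247,380))])
E
python3 m1.py
```

```text
chamber (array([ 0.51484553, -0.32000478, -1.49388609]), [[-0.2, 2.0], [0.3, 1.0], [-0.3, -3.2], [0.4, -2.4], [-0.0, 0.1], [-0.1, -0.4]])
tray (array([ 0.60404996,  0.0573986 , -1.29584684]), [[0.3, 0.0], [1.8, -1.0], [3.0, -1.4], [-0.0, -1.1], [-2.4, -1.1], [-1.1, -1.5], [-0.2, -0.9], [-2.1, -0.2]])
[array([0.697, 0.005, 0.016]), array([ 0.557, -0.031,  0.016]), array([0.518, 0.114, 0.016]), array([0.656, 0.153, 0.016])] [array([0.649, 0.145, 0.016]), array([0.69 , 0.004, 0.016]), array([ 0.549, -0.035,  0.016]), array([0.509, 0.104, 0.016])]
gripfront (array([0.41773852, 0.09258298, 0.05310285]), [np.float64(0.0014956701800455084), np.float64(0.0014956701800455873)])
fork (array([ 0.39231102, -0.05120976,  0.03960431]), [np.float64(0.0010297873264738999), np.float64(0.0010297873264741018)])
tips (array([ 0.39151337, -0.09533789,  0.04561171]), [np.float64(0.0061743703235111495), np.float64(0.00617437032351127)]) (array([ 0.36803209, -0.08994332,  0.04803128]), [np.float64(0.007055308192030398), np.float64(0.0070553081920305075)])
loose [ 0.63813593 -0.10233656  0.005     ] [ 0.6367513  -0.09990082  0.005     ]
bottle [0.67477566 0.20867516 0.        ]
buds,beaker,bottle base [array([0.521, 0.278, 0.   ]), array([0.336, 0.297, 0.   ]), array([0.665, 0.272, 0.   ])]
```

>>> {"op": "carry_out", "data": {"plan": [{"dx":15,"dy":-15,"dz":-35,"twist":7,"fingers":-1},{"dx":40,"dy":-40,"dz":-55,"twist":14,"fingers":-1},{"dx":65,"dy":-70,"dz":-70,"twist":21,"fingers":-1},{"dx":90,"dy":-100,"dz":-75,"twist":28,"fingers":-1},{"dx":115,"dy":-130,"dz":-80,"twist":35,"fingers":-1}]}}

```text
clock: 0.57
eef_pos: [0.2149, -0.3251, 0.3115]
tool_rot: [0.988, -0.152, 0.001, 0.0]
ft_force: [1.0, 0.3, 0.4]
grip_width: 0.0855
grasp_force: 0.0
```

```bash
cat > go.py <<'E'
import sys
from h import *
from workcell import bot
def yaw(q): x=R.from_quat(q).apply([1,0,0]); return np.degrees(np.arctan2(x[1],x[0]))
def st(): 
    o=bot.get_obs(); print("t",round(o["clock"],2),"tcp",(o["eef_pos"]*1000).round(1),"yaw",round(yaw(o["tool_rot"]),2),"q",o["joint_pos"].round(2),"w",round(o["grip_width"]*1000,1),"gf",round(o["grasp_force"],1),"F",o["ft_force"].round(1)); return o
def to(x,y,z,yw,base=None):
    "shift in mm/deg from the present pose (or base=(x,y,z,yaw)) to TCP x,y,z mm, tool-x yaw yw"
    if base is None: o=st(); base=[*(o["eef_pos"]*1000),yaw(o["tool_rot"])]
    a=np.radians(base[3]); d=np.array([x,y,z])-base[:3]
    dx=d[0]*np.cos(a)+d[1]*np.sin(a); dy=d[0]*np.sin(a)-d[1]*np.cos(a)
    print("dx %.1f dy %.1f dz %.1f twist %.2f"%(dx,dy,-d[2],-((yw-base[3]+180)%360-180)))
if __name__=="__main__":
    if len(sys.argv)>1: to(*map(float,sys.argv[1:5]))
    else: st()
E
python3 go.py 440 100 300 -100; python3 - <<'E'
from h import *
c=load("wrist0"); print(R.from_quat(c["attitude"]).as_matrix())
E
```

```text
t 0.57 tcp [ 214.9 -325.1  311.5] yaw -17.54 q [-0.99 -0.   -0.07  1.5   0.    2.46] w 85.5 gf 0.0 F [1.  0.3 0.4]
dx 86.5 dy -473.2 dz 11.5 twist 82.46
[[ 0.28686979 -0.90671639 -0.30914577]
 [-0.95796842 -0.27202523 -0.09109768]
 [-0.00149568  0.32228505 -0.94664149]]
```

>>> {"op": "carry_out", "data": {"plan": [{"dx":-3,"dy":-40,"dz":0,"twist":0,"fingers":-1},{"dx":-6,"dy":-80,"dz":0,"twist":0,"fingers":-1},{"dx":-9,"dy":-120,"dz":-5,"twist":0,"fingers":-1},{"dx":-12,"dy":-160,"dz":-8,"twist":0,"fingers":-1},{"dx":-14,"dy":-200,"dz":-10,"twist":0,"fingers":-1}]}}

```text
clock: 0.98
eef_pos: [0.2597, -0.1294, 0.3209]
tool_rot: [0.989, -0.15, 0.0, 0.0]
ft_force: [1.5, 0.6, -0.0]
grip_width: 0.0854
grasp_force: 0.0
```

>>> {"op": "carry_out", "data": {"plan": [{"dx":-3,"dy":-40,"dz":0,"twist":-7,"fingers":-1},{"dx":-6,"dy":-80,"dz":0,"twist":-7,"fingers":-1},{"dx":-9,"dy":-120,"dz":0,"twist":-7,"fingers":-1},{"dx":-12,"dy":-155,"dz":0,"twist":-7,"fingers":-1},{"dx":-12,"dy":-164,"dz":0,"twist":-7,"fingers":-1}]}}

```text
clock: 1.4
eef_pos: [0.2872, -0.0318, 0.3206]
tool_rot: [0.997, -0.071, 0.001, -0.016]
ft_force: [0.2, 0.0, -0.6]
grip_width: 0.0852
grasp_force: 0.0
```

```bash
python3 - <<'E'
from go import *
from workcell import camera
st()
for n in("wrist","top"):
    c=camera(n);pickle.dump(c,open(n+"1.pkl","wb"))
    cv2.imwrite(f"pics/{n}1.png",c["image"][:,:,::-1])
st()
w=load("wrist1")["image"][:,:,::-1]
cv2.imwrite("pics/wrist1b.png",cv2.resize(w,(800,600),interpolation=cv2.INTER_CUBIC))
E
```

```text
t 1.4 tcp [287.2 -31.8 320.6] yaw -8.16 q [-0.14 -0.21 -0.22  1.56  0.03  3.14] w 85.2 gf 0.0 F [ 0.2  0.  -0.6]
t 1.5 tcp [287.2 -33.2 320.5] yaw -8.41 q [-0.15 -0.21 -0.22  1.56  0.03  3.14] w 85.0 gf 0.0 F [ 0.1  0.5 -0.3]
```

View pics/wrist1b.png

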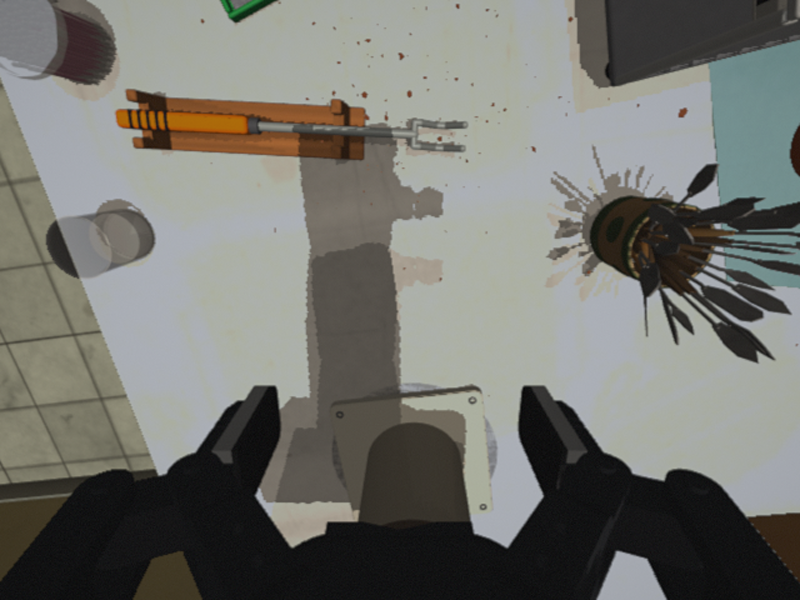

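```bash
cat >> m1.py <<'E'
print("----")
w=load("wrist1")
W=lambda x,y:(x/1.25-.1,y/1.25-.1)
for n,a,b in(("gripfront",(343,437),(248,122)),("fork",(357,348),(412,131)),("tipL",(350,312),(467,125)),("tipR",(374,312),(466,150)),("gripback",(327,541),(117,118))):
    p,e=tri((s,S(*a)),(w,W(*b))); print(n,(p*1e3).round(1),np.round(np.array(e)*1e3,1))
g=onz(w,W(248,125),.050);f=onz(w,W(412,131),.050);k=onz(w,W(117,118),.05);tl=onz(w,W(467,125),.052);tr=onz(w,W(466,150),.052)
for p in(k,g,f,tl,tr,(tl+tr)/2): print((p*1e3).round(1))
d=f-k;print("yaw",np.degrees(np.arctan2(d[1],d[0])),np.linalg.norm(g-k),np.linalg.norm(f-g),np.linalg.norm((tl+tr)/2-f))
print("rest corners", [(onz(w,W(*a),z)*1e3).round(1) for a,z in(((134,147),.006),((363,158),.006))])
E
python3 m1.py|sed -n '/----/,$p'
```

```text
----
gripfront [420.6  94.9  56.9] [1.5 1.5]
fork [393.8 -50.5  41.2] [0.6 0.6]
tipL [ 393.7 -101.2   46.4] [1.8 1.8]
tipR [371.5 -98.   48.2] [0.9 0.9]
gripback [442.6 215.2  53.2] [0.8 0.8]
[444.  217.2  50. ]
[420.6  97.8  50. ]
[393.9 -50.6  50. ]
[ 391.6 -100.2   52. ]
[370.6 -97.4  52. ]
[381.1 -98.8  52. ]
yaw -100.59752551840288 0.12164145208288915 0.15075322522418785 0.04993330063128639
rest corners [array([422.8, 237.5,   6. ]), array([378.2,   2.6,   6. ])]
```

>>> {"op": "carry_out", "data": {"plan": [{"dx":0,"dy":0,"dz":0,"twist":-7,"fingers":-1},{"dx":20,"dy":-20,"dz":0,"twist":-14,"fingers":-1},{"dx":40,"dy":-50,"dz":20,"twist":-21,"fingers":-1},{"dx":60,"dy":-80,"dz":40,"twist":-28,"fingers":-1},{"dx":80,"dy":-100,"dz":60,"twist":-35,"fingers":-1}]}}

```text
clock: 1.92
eef_pos: [0.3827, 0.0565, 0.2634]
tool_rot: [0.973, 0.232, 0.007, -0.015]
ft_force: [-0.4, -0.7, -0.3]
grip_width: 0.0853
grasp_force: 0.0
```

```bash
python3 go.py 430 148 160 79
```

```text
t 1.92 tcp [382.7  56.5 263.4] yaw 26.77 q [ 0.12 -0.01 -0.2   1.37  0.03  2.8 ] w 85.3 gf 0.0 F [-0.4 -0.7 -0.3]
dx 83.4 dy -60.4 dz 103.4 twist -52.23
```

```bash
python3 - <<'E'
s=open("go.py").read()
a=s.index("def to");b=s.index("if __name__")
s=s[:a]+'''def to(x,y,z,yw):
    o=st(); r=R.from_quat(o["tool_rot"]); d=r.inv().apply(np.array([x,y,z])-o["eef_pos"]*1000)
    print("dx %.1f dy %.1f dz %.1f twist %.2f"%(*d,-((yw-yaw(o["tool_rot"])+180)%360-180)),"tool z",r.apply([0,0,1]).round(4))
'''+s[b:]
open("go.py","w").write(s)
E
python3 go.py 430 148 160 79
```

```text
t 1.92 tcp [382.7  56.5 263.4] yaw 26.77 q [ 0.12 -0.01 -0.2   1.37  0.03  2.8 ] w 85.3 gf 0.0 F [-0.4 -0.7 -0.3]
dx 81.4 dy -57.6 dz 106.6 twist -52.23 tool z [ 0.006   0.0319 -0.9995]
```

>>> {"op": "carry_out", "data": {"plan": [{"dx":16,"dy":-12,"dz":20,"twist":-7,"fingers":-1},{"dx":32,"dy":-24,"dz":40,"twist":-14,"fingers":-1},{"dx":48,"dy":-36,"dz":60,"twist":-21,"fingers":-1},{"dx":65,"dy":-47,"dz":80,"twist":-28,"fingers":-1},{"dx":81,"dy":-57,"dz":95,"twist":-35,"fingers":-1}]}}

```text
clock: 2.33
eef_pos: [0.4286, 0.1454, 0.1699]
tool_rot: [0.858, 0.513, 0.009, -0.013]
ft_force: [-0.1, -1.0, -0.1]
grip_width: 0.0851
grasp_force: 0.0
```

>>> {"op": "carry_out", "data": {"plan": [{"dx":0,"dy":0,"dz":0,"twist":-7,"fingers":-1},{"dx":0,"dy":0,"dz":5,"twist":-14,"fingers":-1},{"dx":0,"dy":0,"dz":10,"twist":-17,"fingers":-1},{"dx":0,"dy":0,"dz":10,"twist":-17,"fingers":-1},{"dx":0,"dy":0,"dz":10,"twist":-17,"fingers":-1}]}}

```text
clock: 2.75
eef_pos: [0.4285, 0.1455, 0.1615]
tool_rot: [0.775, 0.632, 0.011, -0.011]
ft_force: [-0.1, -0.9, 0.2]
grip_width: 0.0853
grasp_force: 0.0
```

```bash
python3 go.py 430 148 31 79; python3 - <<'E'
from h import *
from workcell import camera
c=camera("wrist");pickle.dump(c,open("wrist2.pkl","wb"))
for p in [(.430,.148,.061),(.4440,.2172,.061),(.4206,.0978,.061)]: print(proj(c,p).round(1))
cv2.imwrite("pics/wrist2.png",c["image"][:,:,::-1])
E
```

```text
t 2.75 tcp [428.5 145.5 161.5] yaw 78.37 q [ 0.31  0.18 -0.26  1.12  0.03  2.08] w 85.3 gf 0.0 F [-0.1 -0.9  0.2]
dx -1.3 dy 1.3 dz 130.5 twist -0.63 tool z [ 0.0031  0.0309 -0.9995]
[[320.9 243.1]]
[[320.8 147.3]]
[[322.  303.3]]
```

View pics/wrist2.png

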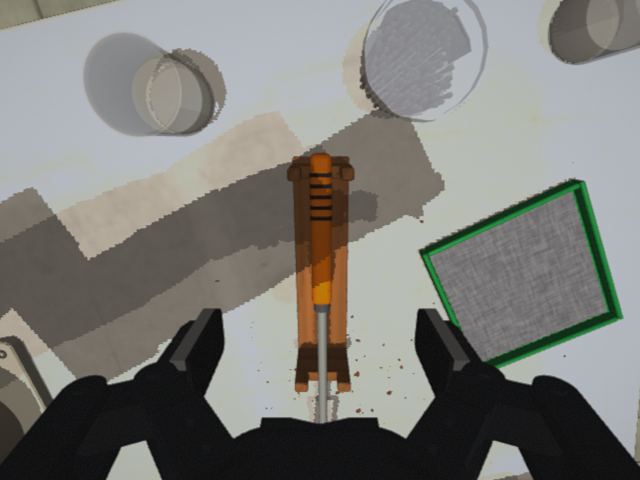

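>>> {"op": "carry_out", "data": {"plan": [{"dx":-1,"dy":1,"dz":40,"twist":-0.6,"fingers":-1},{"dx":-1,"dy":1,"dz":80,"twist":-0.6,"fingers":-1},{"dx":-1,"dy":1,"dz":110,"twist":-0.6,"fingers":-1},{"dx":-1,"dy":1,"dz":125,"twist":-0.6,"fingers":-1},{"dx":-1,"dy":1,"dz":130,"twist":-0.6,"fingers":-1}]}}

```text
clock: 3.22
eef_pos: [0.4276, 0.149, 0.0295]
tool_rot: [0.771, 0.637, 0.009, -0.012]
ft_force: [-0.2, 0.5, 0.2]
grip_width: 0.0855
grasp_force: 0.0
```

>>> {"op": "carry_out", "data": {"plan": [{"dx":0,"dy":0,"dz":0,"twist":0,"fingers":0},{"dx":0,"dy":0,"dz":0,"twist":0,"fingers":1},{"dx":0,"dy":0,"dz":0,"twist":0,"fingers":1},{"dx":0,"dy":0,"dz":0,"twist":0,"fingers":1},{"dx":0,"dy":0,"dz":0,"twist":0,"fingers":1}]}}

```text
clock: 3.63
eef_pos: [0.4307, 0.1508, 0.0333]
tool_rot: [0.77, 0.638, 0.013, -0.01]
ft_force: [0.3, -0.2, 0.9]
grip_width: 0.0256
grasp_force: 0.0
```

>>> {"op": "carry_out", "data": {"plan": [{"dx":0,"dy":0,"dz":0,"twist":0,"fingers":1},{"dx":0,"dy":0,"dz":0,"twist":0,"fingers":1},{"dx":0,"dy":0,"dz":0,"twist":0,"fingers":1},{"dx":0,"dy":0,"dz":0,"twist":0,"fingers":1},{"dx":0,"dy":0,"dz":0,"twist":0,"fingers":1}]}}

```text
clock: 4.05
eef_pos: [0.4305, 0.1507, 0.0331]
tool_rot: [0.77, 0.638, 0.013, -0.01]
ft_force: [-1.0, -0.5, 5.9]
grip_width: 0.0152
grasp_force: 58.5
```

```bash
python3 go.py 430 148 31 79
```

```text
t 4.05 tcp [430.5 150.7  33.1] yaw 79.3 q [ 0.32  0.34 -0.44  0.78  0.03  2.08] w 15.2 gf 58.5 F [-1.  -0.5  5.9]
dx -2.8 dy 0.0 dz 2.0 twist 0.30 tool z [ 0.0065  0.0323 -0.9995]
```

>>> {"op": "carry_out", "data": {"plan": [{"dx":0,"dy":0,"dz":-10,"twist":0,"fingers":1},{"dx":0,"dy":0,"dz":-30,"twist":0,"fingers":1},{"dx":0,"dy":0,"dz":-60,"twist":0,"fingers":1},{"dx":0,"dy":0,"dz":-90,"twist":0,"fingers":1},{"dx":0,"dy":0,"dz":-105,"twist":0,"fingers":1}]}}

```text
clock: 4.47
eef_pos: [0.4304, 0.1476, 0.1402]
tool_rot: [0.77, 0.638, 0.014, -0.01]
ft_force: [1.1, 0.5, -0.8]
grip_width: 0.0149
grasp_force: 58.6
```

```bash
python3 go.py 535 66 135 94.4;  python3 - <<'E'
from h import *
s=load("side0");w=load("wrist1")
W=lambda x,y:(x/1.25-.1,y/1.25-.1)
for z in (0,.02,.03): print((onz(w,W(612,85),z)*1e3).round(1),(onz(w,W(800,36),z)*1e3).round(1))
yaw=-1.494;c=np.array([.515,-.32]);
def P(x,y,z): return [c[0]+np.cos(yaw)*x-np.sin(yaw)*y,c[1]+np.sin(yaw)*x+np.cos(yaw)*y,z]
for q in((-.095,-.101,.03),(.095,-.101,.03),(-.095,-.101,.222),(-.095,.101,.222)): print(q,np.array(P(*q)).round(3),proj(w,P(*q))*1.25)
E
```

```text
t 4.47 tcp [430.4 147.6 140.2] yaw 79.31 q [ 0.31  0.2  -0.29  1.06  0.03  2.07] w 14.9 gf 58.6 F [ 1.1  0.5 -0.8]
dx -60.9 dy 117.9 dz 3.3 twist -15.09 tool z [ 0.0082  0.0331 -0.9994]
[ 410.2 -249.7    0. ] [ 426.4 -420.3    0. ]
[ 408.4 -241.    20. ] [ 423.9 -404.2   20. ]
[ 407.5 -236.6   30. ] [ 422.7 -396.2   30. ]
(-0.095, -0.101, 0.03) [ 0.407 -0.233  0.03 ] [[607.82861368  86.07010487]]
(0.095, -0.101, 0.03) [ 0.422 -0.422  0.03 ] [[831.7098492   32.10201587]]
(-0.095, -0.101, 0.222) [ 0.407 -0.233  0.222] [[782.95420608  19.46173372]]
(-0.095, 0.101, 0.222) [ 0.608 -0.218  0.222] [[ 822.46836064 -668.00902291]]
```

>>> {"op": "carry_out", "data": {"plan": [{"dx":-10,"dy":19,"dz":0,"twist":-3,"fingers":1},{"dx":-25,"dy":49,"dz":1,"twist":-6,"fingers":1},{"dx":-42,"dy":80,"dz":2,"twist":-10,"fingers":1},{"dx":-55,"dy":106,"dz":3,"twist":-13,"fingers":1},{"dx":-61,"dy":118,"dz":3,"twist":-15,"fingers":1}]}}

```text
clock: 4.88
eef_pos: [0.5363, 0.0633, 0.1315]
tool_rot: [0.68, 0.733, 0.013, -0.008]
ft_force: [0.4, -0.5, -0.3]
grip_width: 0.0147
grasp_force: 58.6
```

>>> {"op": "carry_out", "data": {"plan": [{"dx":0,"dy":0,"dz":0,"twist":0,"fingers":1},{"dx":0,"dy":0,"dz":0,"twist":0,"fingers":1},{"dx":0,"dy":0,"dz":0,"twist":0,"fingers":1},{"dx":0,"dy":0,"dz":0,"twist":0,"fingers":1},{"dx":0,"dy":0,"dz":0,"twist":0,"fingers":1}]}}

```text
clock: 5.3
eef_pos: [0.5328, 0.0661, 0.1318]
tool_rot: [0.68, 0.733, 0.013, -0.01]
ft_force: [-0.2, -0.5, -0.5]
grip_width: 0.0151
grasp_force: 58.6
```

```bash
python3 - <<'E'
from go import *
from workcell import camera
st()
for n in("wrist","top","side"):
    c=camera(n);pickle.dump(c,open(n+"3.pkl","wb"))
s=load("side3")["image"][:,:,::-1];t=load("top3")["image"][:,:,::-1];w=load("wrist3")["image"][:,:,::-1]
a=cv2.resize(s[125:275,260:380],(480,600),interpolation=cv2.INTER_CUBIC)
b=cv2.resize(t[150:300,270:430],(320,300),interpolation=cv2.INTER_CUBIC)
o=np.zeros((600,800,3),np.uint8);o[:,:480]=a;o[:300,480:]=b;o[300:540,480:]=cv2.resize(w,(320,240))
cv2.imwrite("pics/comp3.png",o)
E
```

```text
t 5.3 tcp [532.8  66.1 131.8] yaw 94.36 q [ 0.11  0.37 -0.08  1.11  0.03  1.6 ] w 15.1 gf 58.6 F [-0.2 -0.5 -0.5]
```

View pics/comp3.png

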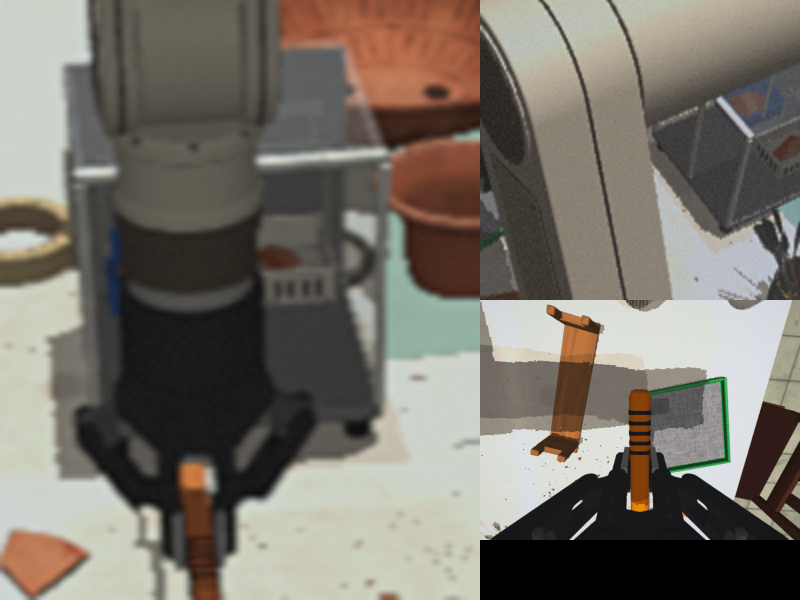

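```bash
cat > rod.py <<'E'
from h import *
# rod in tool frame, from the grasp: TCP and rod pose at that moment
Rg=R.from_quat([.770,.638,.013,-.010]); 
Ro=R.from_euler("z",-101.,degrees=True)
off=Rg.inv().apply(np.array([430.,148.,50.])-[430.5,150.7,33.1]); rel=Rg.inv()*Ro
def rodpt(tcp,q,p): r=R.from_quat(q); return np.array(tcp)+r.apply(off+rel.apply(p))
E
python3 - <<'E'
from rod import *
from go import st
o=st();tcp=o["eef_pos"]*1e3;q=o["tool_rot"]
for p in([0,0,0],[-70,0,11],[50,0,11],[225,0,-14],[245,0,2]): print(p,rodpt(tcp,q,p).round(1))
w=load("wrist3");s=load("side3");print(proj(w,rodpt(tcp,q,[-70,0,11])/1e3),proj(s,rodpt(tcp,q,[-70,0,0])/1e3), "obs",(317,184),(260+192/4,125+477/4))
t=load("top3");w1=load("wrist1")
from scipy.optimize import least_squares
s0=load("side0")
S=lambda x,y:np.array((230+x/2.6-.3,130+y/2.6-.3))
T=lambda x,y:np.array((270+(x-480)/2-.25,150+y/2-.25))
W=lambda x,y:np.array((x/1.25-.1,y/1.25-.1))
obs=[(s0,S(127,97),(-.095,.101,.222)),(s0,S(331,87),(-.095,-.101,.222)),(s0,S(121,30),(.095,.101,.222)),(s0,S(304,17),(.095,-.101,.222)),(s0,S(138,270),(-.095,.101,.02)),(s0,S(328,258),(-.095,-.101,.02)),(w1,W(612,85),(-.095,-.101,.02)),(t,T(752,137),(-.095,-.101,.215)),(t,T(726,228),(-.095,-.101,.015))]
def P(p,q): c,n=np.cos(p[2]),np.sin(p[2]); return [p[0]+c*q[0]-n*q[1],p[1]+n*q[0]+c*q[1],q[2]]
f=lambda p:np.concatenate([proj(c,P(p,q))[0]-uv for c,uv,q in obs])
r=least_squares(f,[.515,-.32,-1.49],loss="soft_l1");print(r.x,np.degrees(r.x[2]),f(r.x).reshape(-1,2).round(1).tolist())
# blue basket front-face bottom in side0 / bar 
for q in((.041,.049,.165),(.001,.049,.088),(.001,.049,.06),(.001,.017,.088),(.001,.081,.088)):
    u=proj(s0,P(r.x,q))[0];print(q,((u-[230,130])*2.6).round(0))
E
```

```text
t 5.45 tcp [533.3  65.9 132. ] yaw 94.36 q [ 0.11  0.37 -0.08  1.11  0.03  1.6 ] w 15.1 gf 58.6 F [ 0.4  0.3 -1.1]
[0, 0, 0] [533.5  63.2 148.9]
[-70, 0, 11] [528.4 133.1 159.8]
[50, 0, 11] [536.9  13.4 160. ]
[225, 0, -14] [ 549.4 -161.2  135.2]
[245, 0, 2] [ 550.8 -181.2  151.2]
[[322.18899396 174.48590033]] [[311.79605032 277.57942253]] obs (317, 184) (308.0, 244.25)
[ 0.5156649  -0.32811874 -1.49448364] -85.6276052479965 [[-0.5, 0.5], [-0.3, -0.4], [-0.5, -4.4], [-0.1, -3.5], [-0.1, -0.3], [-0.6, -0.8], [0.1, 0.6], [-1.5, 0.7], [-0.1, 1.2]]
(0.041, 0.049, 0.165) [172.  84.]
(0.001, 0.049, 0.088) [177. 164.]
(0.001, 0.049, 0.06) [178. 187.]
(0.001, 0.017, 0.088) [207. 163.]
(0.001, 0.081, 0.088) [148. 166.]
```

```bash
python3 - <<'E'
from rod import *
from go import st
o=st();tcp=o["eef_pos"]*1e3;q=o["tool_rot"]
w=load("wrist3");im=w["image"].astype(int);hsv=cv2.cvtColor(w["image"],cv2.COLOR_RGB2HSV)
m=(hsv[...,0]<18)&(hsv[...,1]>150)
m[:,:270]=0;m[:,370:]=0
for v in range(176,430,12):
    x=np.where(m[v])[0]; print(v,(x.min(),x.max(),len(x)) if len(x) else None,end="; ")
print()
for x in(-70,-50,-30,50): print(x,[proj(w,rodpt(tcp,q,[x,y,z])/1e3)[0].round(1).tolist() for y,z in((-8,11),(8,11),(-8,-11),(8,-11))])
cv2.imwrite("pics/w3c.png",cv2.resize(w["image"][160:460,220:420,::-1],(400,600),interpolation=cv2.INTER_CUBIC))
E
```

```text
t 5.45 tcp [533.3  65.9 132. ] yaw 94.36 q [ 0.11  0.37 -0.08  1.11  0.03  1.6 ] w 15.1 gf 58.6 F [ 0.4  0.3 -1.1]
176 None; 188 (np.int64(300), np.int64(338), 39); 200 (np.int64(298), np.int64(340), 43); 212 (np.int64(299), np.int64(340), 42); 224 None; 236 (np.int64(299), np.int64(340), 42); 248 None; 260 (np.int64(300), np.int64(339), 40); 272 (np.int64(300), np.int64(339), 40); 284 None; 296 (np.int64(300), np.int64(339), 40); 308 None; 320 (np.int64(300), np.int64(338), 39); 332 (np.int64(300), np.int64(338), 39); 344 (np.int64(301), np.int64(337), 37); 356 (np.int64(301), np.int64(337), 37); 368 (np.int64(301), np.int64(337), 37); 380 (np.int64(302), np.int64(336), 35); 392 (np.int64(302), np.int64(336), 35); 404 (np.int64(302), np.int64(336), 35); 416 (np.int64(302), np.int64(336), 15); 428 None; 
-70 [[299.0, 174.4], [345.4, 174.6], [302.0, 169.1], [341.3, 169.4]]
-50 [[299.6, 230.5], [343.9, 230.8], [302.5, 217.2], [340.2, 217.4]]
-30 [[300.2, 281.6], [342.4, 281.8], [302.9, 261.6], [339.1, 261.7]]
50 [[302.2, 446.3], [337.9, 446.4], [304.2, 408.7], [335.6, 408.9]]
```

View pics/w3c.png

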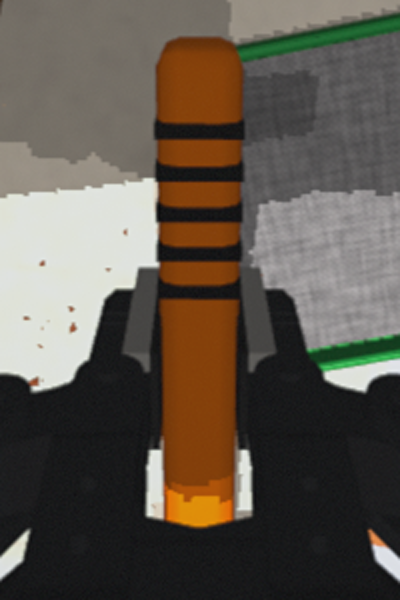

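```bash
python3 - <<'E'
s=open("rod.py").read()
s=s.replace('"z",-101.','"z",-100.7').replace("def rodpt","off[1]=0; off[0]-=2\ndef rodpt")
open("rod.py","w").write(s)
from rod import *
s0=load("side0");hsv=cv2.cvtColor(s0["image"],cv2.COLOR_RGB2HSV)
m=(hsv[...,0]>100)&(hsv[...,0]<125)&(hsv[...,1]>140);m[:170]=0;m[220:]=0;m[:,:270]=0;m[:,330:]=0
print("v max per col",{c:(np.where(m[:,c])[0].min(),np.where(m[:,c])[0].max()) for c in range(284,314,2) if m[:,c].any()})
print("u per row",{r:(np.where(m[r])[0].min(),np.where(m[r])[0].max()) for r in range(178,206) if m[r].any()})
for cy in(-.320,-.328):
  p=(.5157,cy,-1.4945)
  P=lambda q:[p[0]+np.cos(p[2])*q[0]-np.sin(p[2])*q[1],p[1]+np.sin(p[2])*q[0]+np.cos(p[2])*q[1],q[2]]
  for q in((.001,.017,.06),(.001,.081,.06),(.001,.017,.088),(.001,.081,.088),(.081,.017,.088),(.081,.081,.088)): print(cy,q,proj(s0,P(q))[0].round(1))
cv2.imwrite("pics/s0c.png",cv2.resize(s0["image"][128:208,268:358,::-1],(675,600),interpolation=cv2.INTER_CUBIC))
E
```

```text
v max per col {288: (np.int64(183), np.int64(202)), 290: (np.int64(182), np.int64(202)), 292: (np.int64(182), np.int64(202)), 294: (np.int64(182), np.int64(202)), 296: (np.int64(182), np.int64(202)), 298: (np.int64(182), np.int64(202)), 300: (np.int64(182), np.int64(201)), 302: (np.int64(182), np.int64(201)), 304: (np.int64(181), np.int64(201)), 306: (np.int64(187), np.int64(201)), 308: (np.int64(192), np.int64(201))}
u per row {181: (np.int64(304), np.int64(305)), 182: (np.int64(289), np.int64(305)), 183: (np.int64(288), np.int64(305)), 184: (np.int64(288), np.int64(305)), 185: (np.int64(288), np.int64(305)), 186: (np.int64(289), np.int64(305)), 187: (np.int64(289), np.int64(306)), 188: (np.int64(289), np.int64(306)), 189: (np.int64(288), np.int64(307)), 190: (np.int64(287), np.int64(307)), 191: (np.int64(287), np.int64(307)), 192: (np.int64(287), np.int64(308)), 193: (np.int64(287), np.int64(308)), 194: (np.int64(305), np.int64(308)), 195: (np.int64(288), np.int64(308)), 196: (np.int64(287), np.int64(308)), 197: (np.int64(288), np.int64(308)), 198: (np.int64(288), np.int64(308)), 199: (np.int64(288), np.int64(308)), 200: (np.int64(288), np.int64(308)), 201: (np.int64(288), np.int64(308)), 202: (np.int64(288), np.int64(298))}
-0.32 (0.001, 0.017, 0.06) [309.7 202.5]
-0.32 (0.001, 0.081, 0.06) [287.3 204. ]
-0.32 (0.001, 0.017, 0.088) [309.4 194. ]
-0.32 (0.001, 0.081, 0.088) [286.8 195.4]
-0.32 (0.081, 0.017, 0.088) [307.2 180.5]
-0.32 (0.081, 0.081, 0.088) [285.5 181.8]
-0.328 (0.001, 0.017, 0.06) [309.7 201.1]
-0.328 (0.001, 0.081, 0.06) [287.4 202.5]
-0.328 (0.001, 0.017, 0.088) [309.4 192.6]
-0.328 (0.001, 0.081, 0.088) [286.9 194. ]
-0.328 (0.081, 0.017, 0.088) [307.2 179.2]
-0.328 (0.081, 0.081, 0.088) [285.6 180.5]
```

View pics/s0c.png

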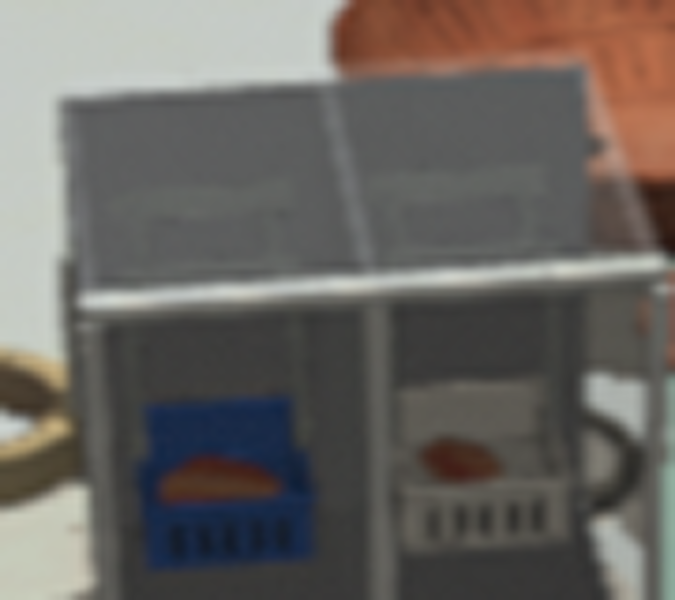

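```bash
cat > ch.py <<'E'
from rod import *
from go import st,to
C=np.array([515.7,-326.]);ya=np.radians(-85.63)
def loc(p): d=np.array(p)[:2]-C; return np.array([np.cos(ya)*d[0]+np.sin(ya)*d[1],-np.sin(ya)*d[0]+np.cos(ya)*d[1],p[2]])
def wor(p): return np.array([C[0]+np.cos(ya)*p[0]-np.sin(ya)*p[1],C[1]+np.sin(ya)*p[0]+np.cos(ya)*p[1],p[2]])
def rep():
    o=st();t=o["eef_pos"]*1e3;q=o["tool_rot"]
    for n,p in(("org",[0,0,0]),("hook",[225,0,0]),("back",[-70,0,0])): x=rodpt(t,q,p);print(n,"world",x.round(1),"chamber",loc(x).round(1))
    return t,q
def shift(target,p=(225,0,0),tyaw=94.37):
    "shift to bring rod point p to world target, no twist"
    t,q=rep();d=np.array(target)-rodpt(t,q,p);to(*(t+d),tyaw)
E
python3 - <<'E'
from ch import *
shift(wor([41,49,145])); shift(wor([-160,49,145]))
E
```

```text
t 5.45 tcp [533.3  65.9 132. ] yaw 94.36 q [ 0.11  0.37 -0.08  1.11  0.03  1.6 ] w 15.1 gf 58.6 F [ 0.4  0.3 -1.1]
org world [533.6  61.2 148.8] chamber [-384.7   47.3  148.8]
hook world [ 550.7 -163.1  149.1] chamber [-159.7   47.3  149.1]
back world [528.3 131.  148.7] chamber [-454.7   47.3  148.7]
t 5.45 tcp [533.3  65.9 132. ] yaw 94.36 q [ 0.11  0.37 -0.08  1.11  0.03  1.6 ] w 15.1 gf 58.6 F [ 0.4  0.3 -1.1]
dx -200.8 dy 1.8 dz -2.1 twist -0.01 tool z [ 0.0043  0.0318 -0.9995]
t 5.45 tcp [533.3  65.9 132. ] yaw 94.36 q [ 0.11  0.37 -0.08  1.11  0.03  1.6 ] w 15.1 gf 58.6 F [ 0.4  0.3 -1.1]
org world [533.6  61.2 148.8] chamber [-384.7   47.3  148.8]
hook world [ 550.7 -163.1  149.1] chamber [-159.7   47.3  149.1]
back world [528.3 131.  148.7] chamber [-454.7   47.3  148.7]
t 5.45 tcp [533.3  65.9 132. ] yaw 94.36 q [ 0.11  0.37 -0.08  1.11  0.03  1.6 ] w 15.1 gf 58.6 F [ 0.4  0.3 -1.1]
dx 0.1 dy 1.7 dz 4.2 twist -0.01 tool z [ 0.0043  0.0318 -0.9995]
```

>>> {"op": "carry_out", "data": {"plan": [{"dx":-8,"dy":1,"dz":3,"twist":0,"fingers":1},{"dx":-25,"dy":1.8,"dz":3,"twist":0,"fingers":1},{"dx":-50,"dy":1.8,"dz":2.5,"twist":0,"fingers":1},{"dx":-75,"dy":1.8,"dz":1.5,"twist":0,"fingers":1},{"dx":-100,"dy":1.8,"dz":0.5,"twist":0,"fingers":1}]}}

```text
clock: 5.87
eef_pos: [0.5429, -0.0353, 0.1279]
tool_rot: [0.68, 0.733, 0.013, -0.009]
ft_force: [0.1, 0.3, -0.8]
grip_width: 0.015
grasp_force: 58.6
```

>>> {"op": "carry_out", "data": {"plan": [{"dx":-20,"dy":0,"dz":-0.5,"twist":0,"fingers":1},{"dx":-40,"dy":0,"dz":-1,"twist":0,"fingers":1},{"dx":-60,"dy":0,"dz":-1.5,"twist":0,"fingers":1},{"dx":-80,"dy":0,"dz":-2,"twist":0,"fingers":1},{"dx":-90,"dy":0,"dz":-2.5,"twist":0,"fingers":1}]}}

```text
clock: 6.28
eef_pos: [0.5497, -0.1265, 0.1275]
tool_rot: [0.681, 0.732, 0.013, -0.009]
ft_force: [-0.2, 0.7, -0.1]
grip_width: 0.0148
grasp_force: 58.6
```

```bash
python3 - <<'E'
from ch import *
from workcell import camera
shift(wor([41,49,145]))
c=camera("side");pickle.dump(c,open("side4.pkl","wb"));t=camera("top");pickle.dump(t,open("top4.pkl","wb"));w=camera("wrist");pickle.dump(w,open("wrist4.pkl","wb"))
a=cv2.resize(c["image"][128:218,258:358,::-1],(500,450),interpolation=cv2.INTER_CUBIC)
b=cv2.resize(t["image"][110:290,300:420,::-1],(300,450),interpolation=cv2.INTER_CUBIC)
o=np.zeros((600,800,3),np.uint8);o[:450,:500]=a;o[:450,500:]=b;o[450:,:200]=cv2.resize(w["image"][:,:,::-1],(200,150))
cv2.imwrite("pics/c4.png",o)
E
```

```text
t 6.28 tcp [ 549.7 -126.5  127.5] yaw 94.17 q [-0.24  0.43  0.    1.14  0.03  1.26] w 14.8 gf 58.6 F [-0.2  0.7 -0.1]
org world [ 549.9 -131.2  144.4] chamber [-191.6   48.9  144.4]
hook world [ 566.3 -355.6  144.9] chamber [ 33.4  48.1 144.9]
back world [544.8 -61.4 144.2] chamber [-261.6   49.2  144.2]
t 6.28 tcp [ 549.7 -126.5  127.5] yaw 94.17 q [-0.24  0.43  0.    1.14  0.03  1.26] w 14.8 gf 58.6 F [-0.2  0.7 -0.1]
dx -7.6 dy 0.9 dz -0.3 twist -0.20 tool z [ 0.0042  0.0308 -0.9995]
```

View pics/c4.png

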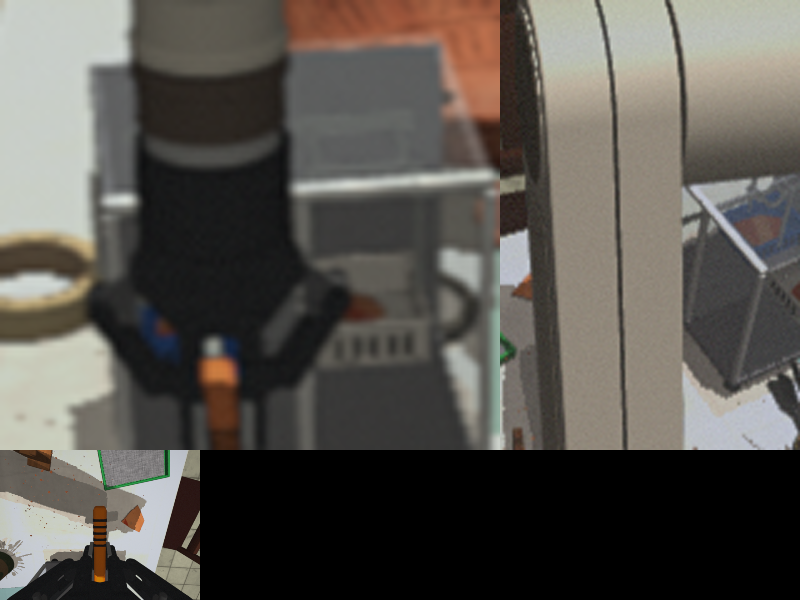

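>>> {"op": "carry_out", "data": {"plan": [{"dx":-3,"dy":1,"dz":0,"twist":0,"fingers":1},{"dx":-6,"dy":1,"dz":-6,"twist":0,"fingers":1},{"dx":-6,"dy":1,"dz":-14,"twist":0,"fingers":1},{"dx":-6,"dy":1,"dz":-22,"twist":0,"fingers":1},{"dx":-6,"dy":1,"dz":-27,"twist":0,"fingers":1}]}}

```text
clock: 6.85
eef_pos: [0.5519, -0.1303, 0.1565]
tool_rot: [0.68, 0.733, 0.014, -0.008]
ft_force: [0.2, -0.4, 0.2]
grip_width: 0.0151
grasp_force: 58.6
```

```bash
cat >> ch.py <<'E'
def tq():
    from workcell import bot
    o=bot.get_obs();print("torque",o["ft_torque"].round(3),"force",o["ft_force"].round(2))
E
python3 -c "
from ch import *
rep();tq()"
```

```text
t 6.85 tcp [ 551.9 -130.3  156.5] yaw 94.36 q [-0.25  0.41  0.05  1.21  0.03  1.25] w 15.1 gf 58.6 F [ 0.2 -0.4  0.2]
org world [ 552.1 -135.   173.3] chamber [-187.6   50.9  173.3]
hook world [ 569.2 -359.4  173.8] chamber [ 37.4  50.8 173.8]
back world [546.8 -65.2 173.2] chamber [-257.6   50.9  173.2]
torque [ 0.014 -0.058  0.033] force [ 0.23 -0.38  0.22]
```

>>> {"op": "carry_out", "data": {"plan": [{"dx":0,"dy":0,"dz":-3,"twist":0,"fingers":1},{"dx":0,"dy":0,"dz":-6,"twist":0,"fingers":1},{"dx":0,"dy":0,"dz":-9,"twist":0,"fingers":1},{"dx":0,"dy":0,"dz":-12,"twist":0,"fingers":1},{"dx":0,"dy":0,"dz":-14,"twist":0,"fingers":1}]}}

```text
clock: 7.27
eef_pos: [0.5508, -0.1309, 0.1686]
tool_rot: [0.68, 0.733, 0.013, -0.01]
ft_force: [-0.2, 0.3, -1.7]
grip_width: 0.0145
grasp_force: 58.5
```

```bash
python3 -c "
from ch import *
rep();tq()"
```

```text
t 7.27 tcp [ 550.8 -130.9  168.6] yaw 94.31 q [-0.25  0.41  0.07  1.24  0.03  1.25] w 14.5 gf 58.5 F [-0.2  0.3 -1.7]
org world [ 551.1 -135.6  185.4] chamber [-187.1   49.8  185.4]
hook world [ 568.  -360.   185.6] chamber [ 37.9  49.6 185.6]
back world [545.8 -65.8 185.4] chamber [-257.1   49.9  185.4]
torque [ 0.193 -0.018  0.042] force [-0.18  0.34 -1.74]
```

>>> {"op": "carry_out", "data": {"plan": [{"dx":0,"dy":0,"dz":-3,"twist":0,"fingers":1},{"dx":0,"dy":0,"dz":-7,"twist":0,"fingers":1},{"dx":0,"dy":0,"dz":-11,"twist":0,"fingers":1},{"dx":0,"dy":0,"dz":-14,"twist":0,"fingers":1},{"dx":0,"dy":0,"dz":-15,"twist":0,"fingers":1}]}}

```text
clock: 7.68
eef_pos: [0.5513, -0.1318, 0.1844]
tool_rot: [0.68, 0.733, 0.013, -0.009]
ft_force: [0.5, 0.0, -1.3]
grip_width: 0.0148
grasp_force: 58.5
```

>>> {"op": "carry_out", "data": {"plan": [{"dx":0,"dy":0,"dz":0,"twist":0,"fingers":1},{"dx":0,"dy":0,"dz":0,"twist":0,"fingers":1},{"dx":0,"dy":0,"dz":0,"twist":0,"fingers":1},{"dx":0,"dy":0,"dz":0,"twist":0,"fingers":1},{"dx":0,"dy":0,"dz":0,"twist":0,"fingers":1}]}}

```text
clock: 8.1
eef_pos: [0.5509, -0.1316, 0.1834]
tool_rot: [0.68, 0.733, 0.013, -0.009]
ft_force: [0.1, 0.3, -1.9]
grip_width: 0.0154
grasp_force: 58.5
```

```bash
python3 - <<'E'
from ch import *
from workcell import camera
rep();tq()
c=camera("side");pickle.dump(c,open("side5.pkl","wb"));t=camera("top");pickle.dump(t,open("top5.pkl","wb"))
def blue(im,box):
    h=cv2.cvtColor(im,cv2.COLOR_RGB2HSV);m=(h[...,0]>100)&(h[...,0]<125)&(h[...,1]>120)
    k=np.zeros_like(m);k[box[0]:box[1],box[2]:box[3]]=1;v,u=np.where(m&k);return len(v),u.min(),u.max(),v.min(),v.max()
for n in("4","5"): print("side",blue(load("side"+n)["image"],(170,230,270,330)),"top",blue(load("top"+n)["image"],(150,250,370,430)))
w=t
P=wor([41,49,165+20]);print("top proj basket rim corners",[proj(t,wor([41+a,49+b,60+z+28])/1e3)[0].round(0) for z in(0,20) for a in(-40,40) for b in(-32,32)])
E
```

```text
t 8.1 tcp [ 550.9 -131.6  183.4] yaw 94.3 q [-0.25  0.4   0.1   1.28  0.03  1.24] w 15.4 gf 58.5 F [ 0.1  0.3 -1.9]
org world [ 551.1 -136.3  200.2] chamber [-186.5   49.8  200.2]
hook world [ 568.  -360.6  200.5] chamber [ 38.5  49.5 200.5]
back world [545.9 -66.5 200.1] chamber [-256.5   49.9  200.1]
torque [0.196 0.052 0.061] force [ 0.08  0.29 -1.89]Traceback (most recent call last):
  File "<stdin>", line 8, in <module>
  File "<stdin>", line 7, in blue
    return umr_minimum(a, axis, None, out, keepdims, initial, where)
ValueError: zero-size array to reduction operation minimum which has no identity
```

>>> {"op": "carry_out", "data": {"plan": [{"dx":2,"dy":0,"dz":0,"twist":0,"fingers":1},{"dx":6,"dy":0,"dz":0.2,"twist":0,"fingers":1},{"dx":12,"dy":0,"dz":0.4,"twist":0,"fingers":1},{"dx":20,"dy":0,"dz":0.6,"twist":0,"fingers":1},{"dx":28,"dy":0,"dz":0.9,"twist":0,"fingers":1}]}}

```text
clock: 8.62
eef_pos: [0.5488, -0.1027, 0.1836]
tool_rot: [0.68, 0.733, 0.013, -0.009]
ft_force: [-0.6, -0.5, -1.6]
grip_width: 0.0152
grasp_force: 58.5
```

```bash
python3 -c "
from ch import *
rep();tq()"
```

```text
t 8.62 tcp [ 548.8 -102.7  183.6] yaw 94.31 q [-0.2   0.38  0.08  1.27  0.03  1.29] w 15.2 gf 58.5 F [-0.6 -0.5 -1.6]
org world [ 549.  -107.5  200.4] chamber [-215.4   49.9  200.4]
hook world [ 565.9 -331.8  200.7] chamber [  9.6  49.6 200.7]
back world [543.7 -37.7 200.3] chamber [-285.4   49.9  200.3]
torque [ 0.236 -0.019 -0.026] force [-0.58 -0.48 -1.57]
```

>>> {"op": "carry_out", "data": {"plan": [{"dx":10,"dy":0,"dz":0.3,"twist":0,"fingers":1},{"dx":20,"dy":0,"dz":0.6,"twist":0,"fingers":1},{"dx":30,"dy":0,"dz":0.9,"twist":0,"fingers":1},{"dx":40,"dy":0,"dz":1.2,"twist":0,"fingers":1},{"dx":50,"dy":0,"dz":1.5,"twist":0,"fingers":1}]}}

```text
clock: 9.03
eef_pos: [0.545, -0.0525, 0.1837]
tool_rot: [0.68, 0.733, 0.013, -0.009]
ft_force: [-0.0, -1.1, -1.9]
grip_width: 0.0151
grasp_force: 58.5
```

>>> {"op": "carry_out", "data": {"plan": [{"dx":10,"dy":0,"dz":0.3,"twist":0,"fingers":1},{"dx":20,"dy":0,"dz":0.6,"twist":0,"fingers":1},{"dx":30,"dy":0,"dz":0.9,"twist":0,"fingers":1},{"dx":40,"dy":0,"dz":1.2,"twist":0,"fingers":1},{"dx":50,"dy":0,"dz":1.5,"twist":0,"fingers":1}]}}

```text
clock: 9.45
eef_pos: [0.5413, -0.0029, 0.1837]
tool_rot: [0.68, 0.733, 0.013, -0.009]
ft_force: [0.9, -0.2, -1.3]
grip_width: 0.0152
grasp_force: 58.5
```

>>> {"op": "carry_out", "data": {"plan": [{"dx":10,"dy":0,"dz":0.3,"twist":0,"fingers":1},{"dx":20,"dy":0,"dz":0.6,"twist":0,"fingers":1},{"dx":30,"dy":0,"dz":0.9,"twist":0,"fingers":1},{"dx":40,"dy":0,"dz":1.2,"twist":0,"fingers":1},{"dx":50,"dy":0,"dz":1.5,"twist":0,"fingers":1}]}}

```text
clock: 9.87
eef_pos: [0.5376, 0.047, 0.1838]
tool_rot: [0.68, 0.733, 0.013, -0.009]
ft_force: [0.1, 0.9, -2.5]
grip_width: 0.015
grasp_force: 58.5
```

>>> {"op": "carry_out", "data": {"plan": [{"dx":10,"dy":0,"dz":0.3,"twist":0,"fingers":1},{"dx":20,"dy":0,"dz":0.6,"twist":0,"fingers":1},{"dx":28,"dy":0,"dz":0.9,"twist":0,"fingers":1},{"dx":34,"dy":0,"dz":1,"twist":0,"fingers":1},{"dx":37,"dy":0,"dz":1.1,"twist":0,"fingers":1}]}}

```text
clock: 10.28
eef_pos: [0.5348, 0.0839, 0.1839]
tool_rot: [0.68, 0.733, 0.013, -0.009]
ft_force: [0.0, -0.8, -2.8]
grip_width: 0.0154
grasp_force: 58.5
```

```bash
python3 - <<'E'
from ch import *
from workcell import camera
rep();tq()
for n in("side","top"):
    c=camera(n);pickle.dump(c,open(n+"6.pkl","wb"))
c=load("side6");t=load("top6")
o=np.zeros((600,800,3),np.uint8);o[:420,:500]=cv2.resize(c["image"][150:318,230:430,::-1],(500,420),interpolation=cv2.INTER_CUBIC)
o[:450,500:]=cv2.resize(t["image"][110:290,260:380,::-1],(300,450),interpolation=cv2.INTER_CUBIC)
cv2.imwrite("pics/c6.png",o)
E
```

```text
t 10.28 tcp [534.8  83.9 183.9] yaw 94.36 q [0.14 0.34 0.01 1.24 0.03 1.63] w 15.4 gf 58.5 F [ 0.  -0.8 -2.8]
org world [535.1  79.2 200.7] chamber [-402.5   50.2  200.7]
hook world [ 552.2 -145.2  201. ] chamber [-177.5   50.1  201. ]
back world [529.8 149.  200.6] chamber [-472.5   50.2  200.6]
torque [ 0.213  0.029 -0.018] force [ 0.05 -0.78 -2.75]
```

View pics/c6.png

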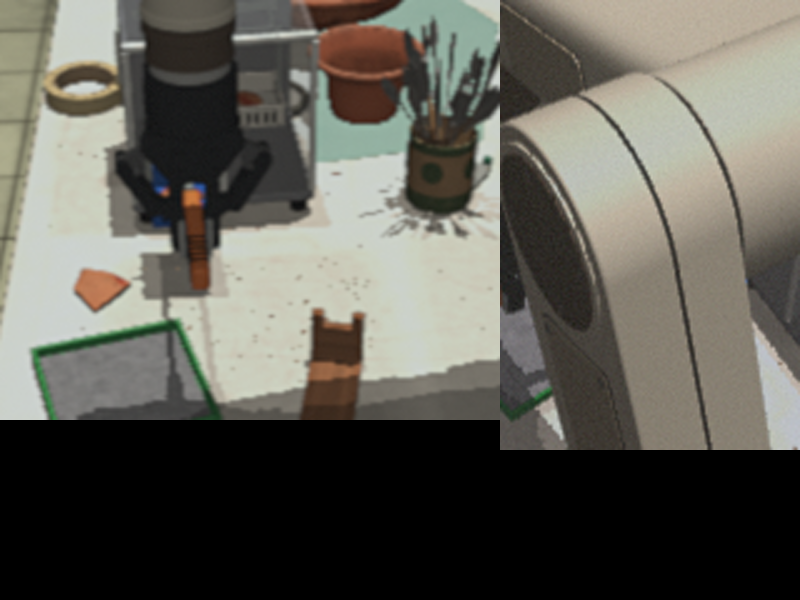

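```bash
cat > path.py <<'E'
from ch import *
def plan(h1,ry,N,p=(225,0,0)):
    "min-jerk carry of rod point p to world h1 with rod yaw ry in N rows"
    o=st();t=o["eef_pos"]*1e3;r=R.from_quat(o["tool_rot"]);h0=rodpt(t,o["tool_rot"],p)
    rd=r.apply(rel.apply([1,0,0]));T=-((ry-np.degrees(np.arctan2(rd[1],rd[0]))+180)%360-180)
    v=off+rel.apply(p);r0=r;done=0.
    for k in range(0,N,5):
        a=t.copy();b=r;rows=[]
        for i in range(k+1,k+6):
            s=min(i/N,1);s=10*s**3-15*s**4+6*s**5
            tw=round(s*T-done,1);rr=b*R.from_euler("z",tw,degrees=True)
            d=b.inv().apply(h0+s*(np.array(h1)-h0)-rr.apply(v)-a).round(0 if i<N-4 else 1);rows.append((*d.tolist(),tw))
        print(rows);t=a+b.apply(d);r=rr;done+=tw
    e=r.as_quat();print("end tcp",t.round(1),"tip/hook/back",[rodpt(t,e,x).round(1).tolist() for x in([245,0,2],[225,0,0],[0,0,0],[-70,0,0])])
E
python3 - <<'E'
from path import *
w=load("wrist2")
c=[onz(w,a,.016)*1e3 for a in((420,250),(582,180),(622,317))]
for x in c: print(x.round(1))
print("centre",((c[0]+c[2])/2).round(1),"sides",np.linalg.norm(c[0]-c[1]),np.linalg.norm(c[1]-c[2]))
plan([603,57,201],-20,35)
E
```

```text
[514.4 109.9  16. ]
[657.2 145.   16. ]
[698.1   2.6  16. ]
centre [606.2  56.2  16. ] sides 147.02461139765134 148.14816985223422
t 10.38 tcp [534.9  83.4 183.8] yaw 94.35 q [0.14 0.34 0.01 1.24 0.03 1.63] w 15.3 gf 58.5 F [-0.5 -0.2 -1.1]
[(0.0, 0.0, 0.0, np.float64(-0.0)), (0.0, -0.0, 0.0, np.float64(-0.1)), (1.0, -1.0, 0.0, np.float64(-0.4)), (2.0, -2.0, 0.0, np.float64(-0.8)), (5.0, -4.0, 0.0, np.float64(-1.5))]
[(2.0, -3.0, 0.0, np.float64(-1.0)), (6.0, -7.0, 0.0, np.float64(-2.3)), (11.0, -12.0, 1.0, np.float64(-3.9)), (16.0, -17.0, 1.0, np.float64(-5.8)), (21.0, -24.0, 1.0, np.float64(-8.0))]
[(7.0, -6.0, 0.0, np.float64(-2.5)), (14.0, -13.0, 0.0, np.float64(-5.2)), (21.0, -20.0, 1.0, np.float64(-8.2)), (28.0, -28.0, 1.0, np.float64(-11.3)), (34.0, -36.0, 1.0, np.float64(-14.7))]
[(7.0, -6.0, 1.0, np.float64(-3.4)), (14.0, -13.0, 1.0, np.float64(-6.9)), (20.0, -19.0, 1.0, np.float64(-10.4)), (26.0, -25.0, 2.0, np.float64(-13.9)), (30.0, -31.0, 2.0, np.float64(-17.3))]
[(5.0, -4.0, 1.0, np.float64(-3.3)), (9.0, -8.0, 1.0, np.float64(-6.5)), (12.0, -11.0, 1.0, np.float64(-9.4)), (14.0, -15.0, 1.0, np.float64(-12.2)), (16.0, -18.0, 2.0, np.float64(-14.7))]
[(1.0, -2.0, -0.0, np.float64(-2.2)), (3.0, -3.0, 0.0, np.float64(-4.1)), (3.0, -5.0, 0.0, np.float64(-5.6)), (4.0, -6.0, 0.0, np.float64(-6.9)), (4.0, -7.0, 0.0, np.float64(-7.9))]
[(0.5, -0.2, 0.5, np.float64(-0.7)), (0.6, -0.8, 0.6, np.float64(-1.2)), (0.7, -0.8, 0.6, np.float64(-1.4)), (0.7, -0.9, 0.6, np.float64(-1.5)), (0.7, -1.2, 0.6, np.float64(-1.6))]
end tcp [387.8 135.9 178.3] tip/hook/back [[621.8, 50.1, 203.5], [603.1, 57.0, 201.0], [391.7, 133.9, 195.2], [325.9, 157.9, 193.4]]
```

>>> {"op": "carry_out", "data": {"plan": [{"dx":0,"dy":0,"dz":0,"twist":0,"fingers":1},{"dx":0,"dy":0,"dz":0,"twist":-0.1,"fingers":1},{"dx":1,"dy":-1,"dz":0,"twist":-0.4,"fingers":1},{"dx":2,"dy":-2,"dz":0,"twist":-0.8,"fingers":1},{"dx":5,"dy":-4,"dz":0,"twist":-1.5,"fingers":1}]}}

```text
clock: 10.8
eef_pos: [0.5305, 0.0871, 0.1839]
tool_rot: [0.67, 0.742, 0.013, -0.009]
ft_force: [0.4, 0.3, -2.3]
grip_width: 0.0148
grasp_force: 58.5
```

>>> {"op": "carry_out", "data": {"plan": [{"dx":2,"dy":-3,"dz":0,"twist":-1,"fingers":1},{"dx":6,"dy":-7,"dz":0,"twist":-2.3,"fingers":1},{"dx":11,"dy":-12,"dz":1,"twist":-3.9,"fingers":1},{"dx":16,"dy":-17,"dz":1,"twist":-5.8,"fingers":1},{"dx":21,"dy":-24,"dz":1,"twist":-8,"fingers":1}]}}

```text
clock: 11.22
eef_pos: [0.5039, 0.1066, 0.1833]
tool_rot: [0.616, 0.788, 0.014, -0.008]
ft_force: [-0.2, 0.7, -2.6]
grip_width: 0.0146
grasp_force: 58.5
```

>>> {"op": "carry_out", "data": {"plan": [{"dx":7,"dy":-6,"dz":0,"twist":-2.5,"fingers":1},{"dx":14,"dy":-13,"dz":0,"twist":-5.2,"fingers":1},{"dx":21,"dy":-20,"dz":1,"twist":-8.2,"fingers":1},{"dx":28,"dy":-28,"dz":1,"twist":-11.3,"fingers":1},{"dx":34,"dy":-36,"dz":1,"twist":-14.7,"fingers":1}]}}

```text
clock: 11.63
eef_pos: [0.4603, 0.1312, 0.183]
tool_rot: [0.509, 0.861, 0.015, -0.006]
ft_force: [0.6, -0.2, -3.0]
grip_width: 0.0151
grasp_force: 58.5
```

>>> {"op": "carry_out", "data": {"plan": [{"dx":7,"dy":-6,"dz":1,"twist":-3.4,"fingers":1},{"dx":14,"dy":-13,"dz":1,"twist":-6.9,"fingers":1},{"dx":20,"dy":-19,"dz":1,"twist":-10.4,"fingers":1},{"dx":26,"dy":-25,"dz":2,"twist":-13.9,"fingers":1},{"dx":30,"dy":-31,"dz":2,"twist":-17.3,"fingers":1}]}}

```text
clock: 12.05
eef_pos: [0.4186, 0.1427, 0.1812]
tool_rot: [0.374, 0.927, 0.015, -0.004]
ft_force: [0.4, 0.4, -2.5]
grip_width: 0.015
grasp_force: 58.5
```

>>> {"op": "carry_out", "data": {"plan": [{"dx":5,"dy":-4,"dz":1,"twist":-3.3,"fingers":1},{"dx":9,"dy":-8,"dz":1,"twist":-6.5,"fingers":1},{"dx":12,"dy":-11,"dz":1,"twist":-9.4,"fingers":1},{"dx":14,"dy":-15,"dz":1,"twist":-12.2,"fingers":1},{"dx":16,"dy":-18,"dz":2,"twist":-14.7,"fingers":1}]}}

```text
clock: 12.47
eef_pos: [0.3949, 0.1406, 0.1792]
tool_rot: [0.252, 0.968, 0.016, -0.002]
ft_force: [0.2, 0.8, -2.5]
grip_width: 0.0151
grasp_force: 58.5
```

>>> {"op": "carry_out", "data": {"plan": [{"dx":1,"dy":-2,"dz":0,"twist":-2.2,"fingers":1},{"dx":3,"dy":-3,"dz":0,"twist":-4.1,"fingers":1},{"dx":3,"dy":-5,"dz":0,"twist":-5.6,"fingers":1},{"dx":4,"dy":-6,"dz":0,"twist":-6.9,"fingers":1},{"dx":4,"dy":-7,"dz":0,"twist":-7.9,"fingers":1}]}}

```text
clock: 12.88
eef_pos: [0.3882, 0.1365, 0.1789]
tool_rot: [0.186, 0.982, 0.016, -0.001]
ft_force: [0.0, -0.3, -2.7]
grip_width: 0.0152
grasp_force: 58.4
```

>>> {"op": "carry_out", "data": {"plan": [{"dx":0.5,"dy":-0.2,"dz":0.5,"twist":-0.7,"fingers":1},{"dx":0.6,"dy":-0.8,"dz":0.6,"twist":-1.2,"fingers":1},{"dx":0.7,"dy":-0.8,"dz":0.6,"twist":-1.4,"fingers":1},{"dx":0.7,"dy":-0.9,"dz":0.6,"twist":-1.5,"fingers":1},{"dx":0.7,"dy":-1.2,"dz":0.6,"twist":-1.6,"fingers":1}]}}

```text
clock: 13.3
eef_pos: [0.3879, 0.1355, 0.1782]
tool_rot: [0.174, 0.985, 0.016, -0.001]
ft_force: [0.1, -0.9, -2.2]
grip_width: 0.0149
grasp_force: 58.5
```

```bash
python3 - <<'E'
from path import *
from workcell import camera
t,q=rep();tq()
for n in("side","top","wrist"):
    c=camera(n);pickle.dump(c,open(n+"7.pkl","wb"))
c=load("side7");tt=load("top7")
h=rodpt(t,q,[225,0,-14]);u=rodpt(t,q,[225,0,-119])
print("bar",h.round(1),"side px",proj(c,h/1e3),"under",proj(c,u/1e3),"top px",proj(tt,h/1e3))
def blue(im):
    hh=cv2.cvtColor(im,cv2.COLOR_RGB2HSV);m=(hh[...,0]>100)&(hh[...,0]<125)&(hh[...,1]>140);v,x=np.where(m);return len(v),x.min(),x.max(),v.min(),v.max(),x.mean(),v.mean()
print(blue(c["image"]),blue(tt["image"]))
o=np.zeros((600,800,3),np.uint8);o[:,:450]=cv2.resize(c["image"][180:380,220:370,::-1],(450,600),interpolation=cv2.INTER_CUBIC)
o[:350,450:]=cv2.resize(tt["image"][140:340,200:400,::-1],(350,350),interpolation=cv2.INTER_CUBIC)
o[350:590,450:770]=cv2.resize(load("wrist7")["image"][:,:,::-1],(320,240))
cv2.imwrite("pics/c7.png",o)
E
```

```text
t 13.3 tcp [387.9 135.5 178.2] yaw 160.01 q [ 0.31  0.09 -0.32  1.15  0.03  0.66] w 14.9 gf 58.5 F [ 0.1 -0.9 -2.2]
org world [391.8 133.6 195.2] chamber [-467.7  -88.5  195.2]
hook world [603.1  56.5 201. ] chamber [-374.7  116.3  201. ]
back world [326.  157.5 193.4] chamber [-496.6 -152.3  193.4]
torque [ 0.073  0.221 -0.011] force [ 0.14 -0.92 -2.16]
bar [603.6  56.8 187. ] side px [[276.19685086 242.50772173]] under [[277.52447525 280.99918072]] top px [[264.61048912 206.58700326]]
(792, np.int64(257), np.int64(517), np.int64(132), np.int64(291), np.float64(340.2234848484849), np.float64(239.6199494949495)) (25, np.int64(151), np.int64(638), np.int64(0), np.int64(238), np.float64(385.84), np.float64(141.0))
```

```bash
cat > bk.py <<'E'
from path import *
from scipy import ndimage
def blob(c,near,lo=100,hi=128,s=110,rad=60):
    h=cv2.cvtColor(c["image"],cv2.COLOR_RGB2HSV);m=(h[...,0]>lo)&(h[...,0]<hi)&(h[...,1]>s)
    k=np.zeros(m.shape,np.uint8);cv2.circle(k,tuple(int(x) for x in near),rad,1,-1)
    v,u=np.where(m&(k>0));return (len(v),)+((u.min(),u.max(),v.min(),v.max(),u.mean().round(1),v.mean().round(1)) if len(v) else ())
def box(c,o,yaw): # predicted bounding box of basket body with origin o (mm)
    r=R.from_euler("z",yaw,degrees=True)
    P=[np.array(o)+r.apply([a,b,z]) for a in(-40,40) for b in(-32,32) for z in(0,28)]
    p=proj(c,np.array(P)/1e3);return p.min(0).round(1),p.max(0).round(1)
E
python3 - <<'E'
from bk import *
for n in("side7","top7"):
    c=load(n);near=proj(c,[.6035,.057,.1])[0]
    print(n,near.round(),blob(c,near),box(c,[603.5,57,82],-20))
    h=cv2.cvtColor(c["image"],cv2.COLOR_RGB2HSV)
    # orange-ish sherd pixels near
    print("sherd",blob(c,near,2,16,90,28))
E
```

```text
side7 [279. 274.] (665, np.int64(256), np.int64(298), np.int64(262), np.int64(292), np.float64(277.6), np.float64(276.9)) (array([256.2, 259.3]), array([300.7, 292.7]))
sherd (159, np.int64(260), np.int64(287), np.int64(258), np.int64(281), np.float64(275.2), np.float64(271.8))
top7 [267. 228.] (22, np.int64(276), np.int64(278), np.int64(227), np.int64(238), np.float64(277.5), np.float64(232.3)) (array([254.7, 214. ]), array([279.2, 243.7]))
sherd (0,)
```

```bash
python3 - <<'E'
from path import *
shift([604,57,128],tyaw=160)
shift([604,57,95],tyaw=160)
E
```

```text
t 13.45 tcp [387.9 135.5 178.3] yaw 160.0 q [ 0.31  0.09 -0.32  1.15  0.03  0.66] w 15.1 gf 58.5 F [-0.3  0.2 -1.1]
org world [391.8 133.5 195.2] chamber [-467.6  -88.5  195.2]
hook world [603.1  56.4 201. ] chamber [-374.6  116.3  201. ]
back world [326.1 157.5 193.4] chamber [-496.6 -152.2  193.4]
t 13.45 tcp [387.9 135.5 178.3] yaw 160.0 q [ 0.31  0.09 -0.32  1.15  0.03  0.66] w 15.1 gf 58.5 F [-0.3  0.2 -1.1]
dx -1.2 dy -1.4 dz 73.0 twist -0.00 tool z [ 0.0041  0.0318 -0.9995]
t 13.45 tcp [387.9 135.5 178.3] yaw 160.0 q [ 0.31  0.09 -0.32  1.15  0.03  0.66] w 15.1 gf 58.5 F [-0.3  0.2 -1.1]
org world [391.8 133.5 195.2] chamber [-467.6  -88.5  195.2]
hook world [603.1  56.4 201. ] chamber [-374.6  116.3  201. ]
back world [326.1 157.5 193.4] chamber [-496.6 -152.2  193.4]
t 13.45 tcp [387.9 135.5 178.3] yaw 160.0 q [ 0.31  0.09 -0.32  1.15  0.03  0.66] w 15.1 gf 58.5 F [-0.3  0.2 -1.1]
dx -1.4 dy -2.5 dz 106.0 twist -0.00 tool z [ 0.0041  0.0318 -0.9995]
```

Lower in stages: to 4 mm above the tray floor, then slowly through contact.

>>> {"op": "carry_out", "data": {"plan": [{"dx":0,"dy":0,"dz":3,"twist":0,"fingers":1},{"dx":0,"dy":0,"dz":10,"twist":0,"fingers":1},{"dx":-0.3,"dy":-0.3,"dz":20,"twist":0,"fingers":1},{"dx":-0.5,"dy":-0.6,"dz":31,"twist":0,"fingers":1},{"dx":-0.7,"dy":-0.8,"dz":42,"twist":0,"fingers":1}]}}

```text
clock: 13.87
eef_pos: [0.3883, 0.1358, 0.1353]
tool_rot: [0.174, 0.985, 0.016, -0.001]
ft_force: [-0.7, -1.0, -1.6]
grip_width: 0.0149
grasp_force: 58.5
```

>>> {"op": "carry_out", "data": {"plan": [{"dx":-0.2,"dy":-0.2,"dz":10,"twist":0,"fingers":1},{"dx":-0.3,"dy":-0.4,"dz":18,"twist":0,"fingers":1},{"dx":-0.4,"dy":-0.5,"dz":24,"twist":0,"fingers":1},{"dx":-0.5,"dy":-0.6,"dz":28,"twist":0,"fingers":1},{"dx":-0.5,"dy":-0.6,"dz":31,"twist":0,"fingers":1}]}}

```text
clock: 14.28
eef_pos: [0.3887, 0.1361, 0.1047]
tool_rot: [0.174, 0.985, 0.016, -0.001]
ft_force: [0.2, -0.3, -1.5]
grip_width: 0.0155
grasp_force: 58.5
```

>>> {"op": "carry_out", "data": {"plan": [{"dx":0,"dy":0,"dz":2,"twist":0,"fingers":1},{"dx":0,"dy":-0.1,"dz":4,"twist":0,"fingers":1},{"dx":0,"dy":-0.2,"dz":6,"twist":0,"fingers":1},{"dx":0,"dy":-0.3,"dz":8,"twist":0,"fingers":1},{"dx":0,"dy":-0.4,"dz":10,"twist":0,"fingers":1}]}}

```text
clock: 14.7
eef_pos: [0.3892, 0.1362, 0.0955]
tool_rot: [0.174, 0.985, 0.016, -0.0]
ft_force: [0.2, -0.4, -1.7]
grip_width: 0.0147
grasp_force: 58.6
```

```bash
python3 -c "
from path import *
rep();tq();shift([604,57,95],tyaw=160)"
```

```text
t 14.7 tcp [389.2 136.2  95.5] yaw 160.0 q [ 0.32  0.18 -0.46  0.92  0.03  0.66] w 14.7 gf 58.6 F [ 0.2 -0.4 -1.7]
org world [393.1 134.2 112.5] chamber [-468.2  -87.2  112.5]
hook world [604.4  57.1 118.5] chamber [-375.2  117.6  118.5]
back world [327.3 158.2 110.6] chamber [-497.1 -150.9  110.6]
torque [-0.035  0.03   0.004] force [ 0.15 -0.38 -1.67]
t 14.7 tcp [389.2 136.2  95.5] yaw 160.0 q [ 0.32  0.18 -0.46  0.92  0.03  0.66] w 14.7 gf 58.6 F [ 0.2 -0.4 -1.7]
org world [393.1 134.2 112.5] chamber [-468.2  -87.2  112.5]
hook world [604.4  57.1 118.5] chamber [-375.2  117.6  118.5]
back world [327.3 158.2 110.6] chamber [-497.1 -150.9  110.6]
t 14.7 tcp [389.2 136.2  95.5] yaw 160.0 q [ 0.32  0.18 -0.46  0.92  0.03  0.66] w 14.7 gf 58.6 F [ 0.2 -0.4 -1.7]
dx 0.2 dy -1.0 dz 23.5 twist 0.00 tool z [ 0.0054  0.032  -0.9995]
```

>>> {"op": "carry_out", "data": {"plan": [{"dx":0,"dy":-0.2,"dz":5,"twist":0,"fingers":1},{"dx":0,"dy":-0.4,"dz":11,"twist":0,"fingers":1},{"dx":0,"dy":-0.6,"dz":17,"twist":0,"fingers":1},{"dx":0,"dy":-0.8,"dz":22,"twist":0,"fingers":1},{"dx":0,"dy":-1,"dz":25,"twist":0,"fingers":1}]}}

```text
clock: 15.12
eef_pos: [0.3879, 0.1357, 0.0692]
tool_rot: [0.174, 0.985, 0.016, -0.001]
ft_force: [1.3, -0.3, -1.1]
grip_width: 0.015
grasp_force: 58.6
```

>>> {"op": "carry_out", "data": {"plan": [{"dx":0,"dy":0,"dz":0,"twist":0,"fingers":1},{"dx":0,"dy":0,"dz":0,"twist":0,"fingers":1},{"dx":0,"dy":0,"dz":0,"twist":0,"fingers":1},{"dx":0,"dy":0,"dz":0,"twist":0,"fingers":1},{"dx":0,"dy":0,"dz":0,"twist":0,"fingers":1}]}}

```text
clock: 15.53
eef_pos: [0.3888, 0.136, 0.0705]
tool_rot: [0.174, 0.985, 0.016, -0.0]
ft_force: [0.4, 0.2, -1.0]
grip_width: 0.015
grasp_force: 58.6
```

```bash
python3 - <<'E'
from bk import *
from workcell import camera
shift([604-80*.94,57+80*.342,92],tyaw=160);tq()
for n in("side","top"):
    c=camera(n);pickle.dump(c,open(n+"8.pkl","wb"));near=proj(c,[.604,.057,.02])[0]
    print(n,blob(c,near),box(c,[604,57,5],-20),"sherd",blob(c,near,2,16,90,28))
E
```

```text
t 15.53 tcp [388.8 136.   70.5] yaw 160.0 q [ 0.32  0.21 -0.5   0.85  0.03  0.66] w 15.0 gf 58.6 F [ 0.4  0.2 -1. ]
org world [392.6 134.   87.5] chamber [-468.1  -87.7   87.5]
hook world [603.9  56.9  93.4] chamber [-375.1  117.1   93.4]
back world [326.9 158.   85.6] chamber [-497.  -151.4   85.6]
t 15.53 tcp [388.8 136.   70.5] yaw 160.0 q [ 0.32  0.21 -0.5   0.85  0.03  0.66] w 15.0 gf 58.6 F [ 0.4  0.2 -1. ]
dx 79.9 dy 0.0 dz 1.9 twist 0.00 tool z [ 0.0048  0.032  -0.9995]
torque [-0.007  0.051 -0.02 ] force [ 0.4   0.2  -1.03]
side (679, np.int64(258), np.int64(299), np.int64(286), np.int64(318), np.float64(279.1), np.float64(302.5)) (array([258.8, 285.2]), array([301.7, 318.6])) sherd (129, np.int64(268), np.int64(289), np.int64(298), np.int64(307), np.float64(280.3), np.float64(302.9))
top (0,) (array([257.4, 231.1]), array([280.7, 259.8])) sherd (0,)
```

>>> {"op": "carry_out", "data": {"plan": [{"dx":5,"dy":0,"dz":0.1,"twist":0,"fingers":1},{"dx":12,"dy":0,"dz":0.3,"twist":0,"fingers":1},{"dx":20,"dy":0,"dz":0.5,"twist":0,"fingers":1},{"dx":28,"dy":0,"dz":0.7,"twist":0,"fingers":1},{"dx":38,"dy":0,"dz":0.9,"twist":0,"fingers":1}]}}

```text
clock: 16.05
eef_pos: [0.3518, 0.1492, 0.0696]
tool_rot: [0.174, 0.985, 0.016, -0.001]
ft_force: [0.3, 0.7, -2.1]
grip_width: 0.0149
grasp_force: 58.6
```

```bash
python3 -c "
from ch import *
rep();tq()"
```

```text
t 16.05 tcp [351.8 149.2  69.6] yaw 160.0 q [ 0.38  0.16 -0.57  0.83  0.03  0.73] w 14.9 gf 58.6 F [ 0.3  0.7 -2.1]
org world [355.7 147.2  86.5] chamber [-484.  -123.5   86.5]
hook world [567.   70.1  92.3] chamber [-391.1   81.3   92.3]
back world [290.  171.2  84.7] chamber [-512.9 -187.2   84.7]
torque [-0.014  0.03   0.046] force [ 0.26  0.74 -2.1 ]
```

>>> {"op": "carry_out", "data": {"plan": [{"dx":10,"dy":0,"dz":0.2,"twist":0,"fingers":1},{"dx":20,"dy":0,"dz":0.5,"twist":0,"fingers":1},{"dx":32,"dy":0,"dz":0.8,"twist":0,"fingers":1},{"dx":42,"dy":0,"dz":1,"twist":0,"fingers":1},{"dx":45,"dy":0,"dz":-10,"twist":0,"fingers":1}]}}

```text
clock: 16.47
eef_pos: [0.3067, 0.1635, 0.0784]
tool_rot: [0.173, 0.985, 0.015, -0.003]
ft_force: [0.2, -0.6, -1.9]
grip_width: 0.0152
grasp_force: 58.6
```

```bash
python3 - <<'E'
from bk import *
from workcell import camera
c=camera("side");pickle.dump(c,open("side9.pkl","wb"));near=proj(c,[.604,.057,.02])[0]
print(blob(c,near),box(c,[604,57,5],-20),"sherd",blob(c,near,2,16,90,28))
plan([430,148,120],-100.7,35,(0,0,0))
E
```

```text
(663, np.int64(258), np.int64(299), np.int64(286), np.int64(318), np.float64(279.0), np.float64(302.4)) (array([258.8, 285.2]), array([301.7, 318.6])) sherd (130, np.int64(268), np.int64(289), np.int64(298), np.int64(308), np.float64(280.3), np.float64(302.9))
t 16.52 tcp [308.5 164.3  80.8] yaw 160.09 q [ 0.47  0.08 -0.62  0.85  0.03  0.81] w 15.0 gf 58.6 F [ 0.4 -0.2  0.1]
[(-0.0, 0.0, -0.0, np.float64(0.0)), (-0.0, 0.0, -0.0, np.float64(0.1)), (-1.0, 0.0, -0.0, np.float64(0.4)), (-1.0, 0.0, -0.0, np.float64(1.0)), (-3.0, 1.0, -1.0, np.float64(1.9))]
[(-1.0, 0.0, 0.0, np.float64(1.2)), (-4.0, 1.0, -0.0, np.float64(2.8)), (-6.0, 2.0, -1.0, np.float64(4.7)), (-10.0, 3.0, -1.0, np.float64(7.1)), (-14.0, 4.0, -2.0, np.float64(9.8))]
[(-4.0, 2.0, -1.0, np.float64(3.0)), (-8.0, 5.0, -2.0, np.float64(6.4)), (-13.0, 7.0, -3.0, np.float64(10.0)), (-18.0, 10.0, -4.0, np.float64(13.9)), (-24.0, 13.0, -5.0, np.float64(18.0))]
[(-4.0, 4.0, -1.0, np.float64(4.2)), (-9.0, 9.0, -3.0, np.float64(8.5)), (-14.0, 13.0, -4.0, np.float64(12.8)), (-18.0, 18.0, -5.0, np.float64(17.1)), (-23.0, 22.0, -6.0, np.float64(21.3))]
[(-3.0, 6.0, -1.0, np.float64(4.1)), (-5.0, 12.0, -2.0, np.float64(8.0)), (-7.0, 17.0, -3.0, np.float64(11.6)), (-10.0, 21.0, -4.0, np.float64(15.0)), (-12.0, 26.0, -5.0, np.float64(18.1))]
[(-0.0, 4.0, -1.0, np.float64(2.7)), (-1.0, 7.0, -1.0, np.float64(5.0)), (-1.0, 10.0, -2.0, np.float64(7.0)), (-1.0, 13.0, -2.0, np.float64(8.6)), (-2.0, 14.0, -3.0, np.float64(9.8))]
[(0.4, 1.7, -0.0, np.float64(0.8)), (0.5, 2.6, -0.2, np.float64(1.4)), (0.5, 3.1, -0.3, np.float64(1.7)), (0.5, 3.3, -0.3, np.float64(1.8)), (0.5, 3.3, -0.3, np.float64(1.8))]
end tcp [430.8 152.7 103.2] tip/hook/back [[385.0, -92.8, 122.3], [388.6, -73.1, 120.2], [430.0, 148.0, 120.0], [442.9, 216.8, 119.9]]
```

>>> {"op": "carry_out", "data": {"plan": [{"dx":0,"dy":0,"dz":-10,"twist":0,"fingers":1},{"dx":0,"dy":0,"dz":-25,"twist":0,"fingers":1},{"dx":0,"dy":0,"dz":-42,"twist":0,"fingers":1},{"dx":0,"dy":0,"dz":-55,"twist":0,"fingers":1},{"dx":0,"dy":0,"dz":-60,"twist":0,"fingers":1}]}}

```text
clock: 16.93
eef_pos: [0.3112, 0.1629, 0.1415]
tool_rot: [0.174, 0.985, 0.017, 0.001]
ft_force: [0.7, 0.6, -1.8]
grip_width: 0.0149
grasp_force: 58.6
```

```bash
python3 -c "
from path import *
plan([430,148,125],-100.7,25,(0,0,0))"
```

```text
t 16.93 tcp [311.2 162.9 141.5] yaw 160.01 q [ 0.46 -0.   -0.52  1.03  0.03  0.81] w 14.9 gf 58.6 F [ 0.7  0.6 -1.8]
[(-0.0, 0.0, 0.0, np.float64(0.0)), (-1.0, 0.0, 0.0, np.float64(0.4)), (-2.0, 0.0, 0.0, np.float64(1.2)), (-4.0, 1.0, 1.0, np.float64(2.6)), (-7.0, 2.0, 2.0, np.float64(4.7))]
[(-3.0, 1.0, 1.0, np.float64(2.8)), (-8.0, 3.0, 3.0, np.float64(6.4)), (-14.0, 5.0, 4.0, np.float64(10.7)), (-21.0, 8.0, 7.0, np.float64(15.5)), (-28.0, 10.0, 9.0, np.float64(20.9))]
[(-7.0, 6.0, 2.0, np.float64(5.7)), (-13.0, 12.0, 5.0, np.float64(11.7)), (-20.0, 18.0, 7.0, np.float64(17.8)), (-27.0, 23.0, 10.0, np.float64(23.7)), (-34.0, 29.0, 12.0, np.float64(29.5))]
[(-3.0, 7.0, 2.0, np.float64(5.3)), (-5.0, 14.0, 4.0, np.float64(10.2)), (-8.0, 20.0, 6.0, np.float64(14.5)), (-10.0, 25.0, 8.0, np.float64(18.0)), (-11.0, 29.0, 9.0, np.float64(20.9))]
[(-0.2, 3.4, 0.8, np.float64(2.1)), (-0.2, 5.5, 1.4, np.float64(3.5)), (-0.2, 6.7, 1.8, np.float64(4.3)), (-0.3, 7.2, 1.9, np.float64(4.6)), (-0.3, 7.3, 1.9, np.float64(4.7))]
end tcp [430.9 152.6 108.2] tip/hook/back [[384.6, -92.8, 126.7], [388.3, -73.2, 124.7], [430.0, 148.0, 125.0], [443.0, 216.7, 125.1]]
```

>>> {"op": "carry_out", "data": {"plan": [{"dx":0,"dy":0,"dz":0,"twist":0,"fingers":1},{"dx":-1,"dy":0,"dz":0,"twist":0.4,"fingers":1},{"dx":-2,"dy":0,"dz":0,"twist":1.2,"fingers":1},{"dx":-4,"dy":1,"dz":1,"twist":2.6,"fingers":1},{"dx":-7,"dy":2,"dz":2,"twist":4.7,"fingers":1}]}}

```text
clock: 17.35
eef_pos: [0.317, 0.1614, 0.137]
tool_rot: [0.215, 0.976, 0.015, -0.002]
ft_force: [0.0, -0.3, -1.3]
grip_width: 0.0153
grasp_force: 58.6
```

>>> {"op": "carry_out", "data": {"plan": [{"dx":-3,"dy":1,"dz":1,"twist":2.8,"fingers":1},{"dx":-8,"dy":3,"dz":3,"twist":6.4,"fingers":1},{"dx":-14,"dy":5,"dz":4,"twist":10.7,"fingers":1},{"dx":-21,"dy":8,"dz":7,"twist":15.5,"fingers":1},{"dx":-28,"dy":10,"dz":9,"twist":20.9,"fingers":1}]}}

```text
clock: 17.77
eef_pos: [0.3472, 0.1591, 0.1279]
tool_rot: [0.39, 0.921, 0.015, -0.005]
ft_force: [0.5, 0.4, -0.3]
grip_width: 0.0152
grasp_force: 58.6
```

>>> {"op": "carry_out", "data": {"plan": [{"dx":-7,"dy":6,"dz":2,"twist":5.7,"fingers":1},{"dx":-13,"dy":12,"dz":5,"twist":11.7,"fingers":1},{"dx":-20,"dy":18,"dz":7,"twist":17.8,"fingers":1},{"dx":-27,"dy":23,"dz":10,"twist":23.7,"fingers":1},{"dx":-34,"dy":29,"dz":12,"twist":29.5,"fingers":1}]}}

```text
clock: 18.18
eef_pos: [0.3916, 0.1553, 0.1157]
tool_rot: [0.612, 0.791, 0.013, -0.009]
ft_force: [0.0, -0.4, -0.9]
grip_width: 0.0149
grasp_force: 58.6
```

>>> {"op": "carry_out", "data": {"plan": [{"dx":-3,"dy":7,"dz":2,"twist":5.3,"fingers":1},{"dx":-5,"dy":14,"dz":4,"twist":10.2,"fingers":1},{"dx":-8,"dy":20,"dz":6,"twist":14.5,"fingers":1},{"dx":-10,"dy":25,"dz":8,"twist":18,"fingers":1},{"dx":-11,"dy":29,"dz":9,"twist":20.9,"fingers":1}]}}

```text
clock: 18.6
eef_pos: [0.4226, 0.1524, 0.1067]
tool_rot: [0.745, 0.667, 0.011, -0.011]
ft_force: [-0.3, -0.1, -0.7]
grip_width: 0.0152
grasp_force: 58.6
```

>>> {"op": "carry_out", "data": {"plan": [{"dx":-0.2,"dy":3.4,"dz":0.8,"twist":2.1,"fingers":1},{"dx":-0.2,"dy":5.5,"dz":1.4,"twist":3.5,"fingers":1},{"dx":-0.2,"dy":6.7,"dz":1.8,"twist":4.3,"fingers":1},{"dx":-0.3,"dy":7.2,"dz":1.9,"twist":4.6,"fingers":1},{"dx":-0.3,"dy":7.3,"dz":1.9,"twist":4.7,"fingers":1}]}}

```text
clock: 19.02
eef_pos: [0.4296, 0.1517, 0.1058]
tool_rot: [0.77, 0.638, 0.011, -0.011]
ft_force: [-0.9, -0.1, -1.6]
grip_width: 0.0151
grasp_force: 58.6
```

```bash
python3 - <<'E'
from path import *
shift([430,148,50],(0,0,0),79.3)
# rest uprights vs rod in the wrist picture: rod centre column
from workcell import camera
w=camera("wrist");pickle.dump(w,open("wrist10.pkl","wb"))
h=cv2.cvtColor(w["image"],cv2.COLOR_RGB2HSV);m=(h[...,0]<18)&(h[...,1]>150)
for v in range(60,420,15):
    x=np.where(m[v,240:400])[0]+240; print(v,(x.min(),x.max(),len(x)) if len(x) else None,end="; ")
Rw=lambda x,y,z:np.array([430,148,0])+Ro.apply([x,y,z])
print()
for n,p in dict(upL=(-60,-20,56),upR=(-60,20,56),baseL=(-65,-25,6),baseR=(-65,25,6)).items(): print(n,proj(w,Rw(*p)/1e3))
E
```

```text
t 19.02 tcp [429.6 151.7 105.8] yaw 79.28 q [ 0.32  0.24 -0.34  0.97  0.03  2.08] w 15.1 gf 58.6 F [-0.9 -0.1 -1.6]
org world [428.8 147.1 122.6] chamber [-478.3  -50.6  122.6]
hook world [387.  -74.  122.9] chamber [-261.  -109.1  122.9]
back world [441.8 215.8 122.6] chamber [-545.9  -32.4  122.6]
t 19.02 tcp [429.6 151.7 105.8] yaw 79.28 q [ 0.32  0.24 -0.34  0.97  0.03  2.08] w 15.1 gf 58.6 F [-0.9 -0.1 -1.6]
dx -1.1 dy 1.2 dz 72.6 twist -0.02 tool z [ 0.0035  0.0316 -0.9995]
60 None; 75 None; 90 None; 105 None; 120 None; 135 None; 150 None; 165 None; 180 (np.int64(287), np.int64(354), 51); 195 (np.int64(282), np.int64(363), 78); 210 (np.int64(290), np.int64(353), 63); 225 (np.int64(290), np.int64(352), 16); 240 (np.int64(290), np.int64(352), 57); 255 (np.int64(291), np.int64(351), 60); 270 (np.int64(291), np.int64(351), 17); 285 (np.int64(291), np.int64(350), 17); 300 (np.int64(301), np.int64(338), 38); 315 (np.int64(299), np.int64(339), 41); 330 (np.int64(301), np.int64(338), 38); 345 (np.int64(301), np.int64(337), 37); 360 (np.int64(301), np.int64(337), 37); 375 (np.int64(300), np.int64(338), 39); 390 (np.int64(294), np.int64(343), 48); 405 (np.int64(295), np.int64(343), 42); 
upL [[286.64618644 179.85048327]]
upR [[356.21464409 179.86290743]]
baseL [[286.0931954  164.81100889]]
baseR [[356.21695176 164.81593901]]
```

>>> {"op": "carry_out", "data": {"plan": [{"dx":-1,"dy":1.1,"dz":15,"twist":0,"fingers":1},{"dx":-2,"dy":1.1,"dz":35,"twist":0,"fingers":1},{"dx":-2,"dy":1.1,"dz":52,"twist":0,"fingers":1},{"dx":-2,"dy":1.1,"dz":63,"twist":0,"fingers":1},{"dx":-2,"dy":1.1,"dz":67,"twist":0,"fingers":1}]}}

```text
clock: 19.48
eef_pos: [0.4293, 0.1514, 0.0375]
tool_rot: [0.77, 0.638, 0.01, -0.011]
ft_force: [0.0, 0.0, -0.6]
grip_width: 0.0151
grasp_force: 58.7
```

```bash
python3 -c "
from go import *
to(430.5,150.8,33.1,79.3)
from ch import tq;tq()"
```

```text
t 19.48 tcp [429.3 151.4  37.5] yaw 79.31 q [ 0.32  0.33 -0.43  0.8   0.03  2.08] w 15.1 gf 58.7 F [ 0.   0.  -0.6]
dx -0.5 dy 1.3 dz 4.4 twist 0.01 tool z [ 0.0011  0.0308 -0.9995]
torque [-0.044  0.    -0.007] force [ 0.05  0.04 -0.65]
```

>>> {"op": "carry_out", "data": {"plan": [{"dx":-0.5,"dy":1,"dz":1.5,"twist":0,"fingers":1},{"dx":-0.5,"dy":1,"dz":3,"twist":0,"fingers":1},{"dx":-0.5,"dy":1,"dz":4,"twist":0,"fingers":1},{"dx":-0.5,"dy":1,"dz":4,"twist":0,"fingers":1},{"dx":-0.5,"dy":1,"dz":4,"twist":0,"fingers":1}]}}

```text
clock: 19.9
eef_pos: [0.4322, 0.1514, 0.0357]
tool_rot: [0.77, 0.638, 0.012, -0.011]
ft_force: [0.2, -0.2, -0.8]
grip_width: 0.0152
grasp_force: 58.7
```

```bash
python3 -c "
from go import *
st()
from ch import tq;tq()"
```

```text
t 19.9 tcp [432.2 151.4  35.7] yaw 79.3 q [ 0.32  0.34 -0.43  0.79  0.03  2.08] w 15.2 gf 58.7 F [ 0.2 -0.2 -0.8]
torque [-0.004 -0.004 -0.058] force [ 0.18 -0.18 -0.83]
```

>>> {"op": "carry_out", "data": {"plan": [{"dx":0,"dy":0,"dz":0,"twist":0,"fingers":0.7},{"dx":0,"dy":0,"dz":0,"twist":0,"fingers":0.5},{"dx":0,"dy":0,"dz":0,"twist":0,"fingers":0.2},{"dx":0,"dy":0,"dz":0,"twist":0,"fingers":-0.2},{"dx":0,"dy":0,"dz":0,"twist":0,"fingers":-0.5}]}}

```text
clock: 20.32
eef_pos: [0.4318, 0.1513, 0.0352]
tool_rot: [0.77, 0.638, 0.012, -0.011]
ft_force: [-0.3, 0.5, -0.5]
grip_width: 0.0568
grasp_force: 0.0
```

>>> {"op": "carry_out", "data": {"plan": [{"dx":0,"dy":0,"dz":0,"twist":0,"fingers":-0.8},{"dx":0,"dy":0,"dz":0,"twist":0,"fingers":-0.8},{"dx":0,"dy":0,"dz":0,"twist":0,"fingers":-0.8},{"dx":0,"dy":0,"dz":-5,"twist":0,"fingers":-0.8},{"dx":0,"dy":0,"dz":-15,"twist":0,"fingers":-0.8}]}}

```text
clock: 20.73
eef_pos: [0.4305, 0.1503, 0.0495]
tool_rot: [0.77, 0.638, 0.01, -0.011]
ft_force: [-0.3, -0.6, 0.2]
grip_width: 0.077
grasp_force: 0.0
```

>>> {"op": "carry_out", "data": {"plan": [{"dx":0,"dy":0,"dz":-25,"twist":0,"fingers":-0.8},{"dx":0,"dy":0,"dz":-60,"twist":0,"fingers":-0.8},{"dx":0,"dy":0,"dz":-90,"twist":0,"fingers":-0.8},{"dx":0,"dy":0,"dz":-110,"twist":0,"fingers":-0.8},{"dx":0,"dy":0,"dz":-115,"twist":0,"fingers":-0.8}]}}

```text
clock: 21.15
eef_pos: [0.4336, 0.1478, 0.1693]
tool_rot: [0.77, 0.638, 0.015, -0.009]
ft_force: [0.3, 0.1, -0.2]
grip_width: 0.0765
grasp_force: 0.0
```

```bash
python3 - <<'E'
from bk import *
from workcell import camera
st()
for n in("wrist","side"):
    c=camera(n);pickle.dump(c,open(n+"11.pkl","wb"))
w=load("wrist11");h=cv2.cvtColor(w["image"],cv2.COLOR_RGB2HSV);m=(h[...,0]<18)&(h[...,1]>150)
for v in range(120,330,10):
    x=np.where(m[v,240:400])[0]+240; print(v,(x.min(),x.max(),len(x)) if len(x) else None,end="; ")
print()
Rw=lambda x,y,z:(np.array([430,148,0])+Ro.apply([x,y,z]))/1e3
for p in((-70,0,61),(50,0,61),(0,0,61),(-70,8,61),(-70,-8,61),(-60,-20,56),(-60,20,56),(125,-18,61),(125,18,61)): print(p,proj(w,Rw(*p))[0].round(1))
# displacement of other things: side0 vs side11
a=load("side0")["image"].astype(int);c=load("side11");b=c["image"].astype(int);d=np.abs(a-b).max(2)
near=proj(c,[.604,.057,.02])[0]
print(blob(c,near),box(c,[604,57,5],-20),"sherd",blob(c,near,2,16,90,28))
for n,(x0,x1,y0,y1) in dict(bottle=(228,264,328,390),buds=(296,342,330,390),beaker=(392,432,338,392),loose=(256,286,252,280),white=(320,345,175,205),rod=(340,385,245,360)).items():
    print(n,"changed px frac",(d[y0:y1,x0:x1]>40).mean().round(3))
E
```

```text
t 21.15 tcp [433.6 147.8 169.3] yaw 79.3 q [ 0.31  0.18 -0.24  1.13  0.03  2.07] w 76.5 gf 0.0 F [ 0.3  0.1 -0.2]
120 None; 130 None; 140 None; 150 None; 160 (np.int64(307), np.int64(324), 18); 170 (np.int64(287), np.int64(342), 49); 180 (np.int64(283), np.int64(345), 60); 190 (np.int64(289), np.int64(340), 42); 200 (np.int64(289), np.int64(339), 27); 210 (np.int64(290), np.int64(339), 25); 220 (np.int64(290), np.int64(339), 25); 230 (np.int64(290), np.int64(339), 50); 240 (np.int64(290), np.int64(339), 49); 250 (np.int64(291), np.int64(339), 49); 260 (np.int64(291), np.int64(338), 48); 270 (np.int64(291), np.int64(338), 48); 280 (np.int64(291), np.int64(338), 45); 290 (np.int64(291), np.int64(338), 38); 300 (np.int64(291), np.int64(337), 37); 310 (np.int64(292), np.int64(337), 32); 320 (np.int64(292), np.int64(337), 36); 
(-70, 0, 61) [313.7 153.2]
(50, 0, 61) [314.4 301.9]
(0, 0, 61) [314.1 244.7]
(-70, 8, 61) [324.6 153.2]
(-70, -8, 61) [302.8 153.2]
(-60, -20, 56) [287.3 166.7]
(-60, 20, 56) [340.3 166.7]
(125, -18, 61) [294.7 377.6]
(125, 18, 61) [334.7 377.5]
(666, np.int64(258), np.int64(299), np.int64(286), np.int64(318), np.float64(279.0), np.float64(302.4)) (array([258.8, 285.2]), array([301.7, 318.6])) sherd (132, np.int64(268), np.int64(289), np.int64(298), np.int64(308), np.float64(280.2), np.float64(302.9))
bottle changed px frac 0.0
buds changed px frac 0.079
beaker changed px frac 0.17
loose changed px frac 0.088
white changed px frac 0.009
rod changed px frac 0.296
```

```bash
python3 - <<'E'
from h import *
a=load("side0")["image"];b=load("side11")["image"]
g=lambda i:cv2.Canny(cv2.cvtColor(i,cv2.COLOR_RGB2GRAY),40,120).astype(np.float32)
for n,(x0,x1,y0,y1) in dict(buds=(296,342,330,390),beaker=(392,432,338,392),loose=(256,286,252,280),white=(320,345,175,205),rod=(340,385,245,360)).items():
  for f in(g,lambda i:i):
    A=f(a);B=f(b)
    r=cv2.matchTemplate(B[y0-10:y1+10,x0-10:x1+10],A[y0:y1,x0:x1],cv2.TM_CCOEFF_NORMED);_,v,_,l=cv2.minMaxLoc(r);print(n,round(v,2),(l[0]-10,l[1]-10),end=" | ")
  print()
E
```

```text
buds 0.65 (0, 0) | buds 0.86 (0, 0) | 
beaker 0.73 (0, 0) | beaker 0.51 (0, 1) | 
loose 0.65 (0, 0) | loose 0.82 (0, 0) | 
white 0.75 (0, 0) | white 0.86 (0, 0) | 
rod 0.38 (0, 0) | rod 0.69 (0, 1) |
```

Nothing has shifted, so the changed pixels are only shadows. The rod is back in its rest and the basket stands in the tray with the sherd, so I am handing in.

```bash
python3 -c "
from workcell import job_done
print(job_done())"
```

```text
the job is handed in; nothing more can be done
None
```

The job is handed in. By the last camera measurements, the blue basket stands upright in the drip tray with the sherd in it, the hook rod lies back in its rest, and the white basket and bystanders have not moved; `job_done()` returned no verdict.

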